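Load weld test coupons into the marking fixture

TASK

Get the steel test coupons ready for marking: swing the fixture's hinged guard open until it rests back on its stop, then put each of the loose bright coupons lying on the table just right of the fixture (between it and the blue box) into a pocket of its own, flat and pushed fully home under the blue retaining bar against the stop behind it. Then close the guard completely, lowering it under control so that it does not slam, and leave the tin of nuts, the black table pin and the V-block where they are.

Things in the scene. Friction and masses are not known exactly. Their poses are not given: they have to be found in the camera images.
- fixture: Marking fixture fixed to the table, place and yaw vary: dark base plate 140 (x) x 284 (y) x 10 mm, origin at the centre of its underside. Local x points from its open front to its hinge, y along the four pockets, z up. The plate is bare from local x -70 to +20 mm. Cheeks at the sides (inner faces at y +-132 mm, 46 mm high) carry the closed guard.
- retaining_bar (a point): Middle of the lower front edge of the blue retaining bar, the overhang over the pockets: local x +20 mm, 22 mm above the table, 12 mm above the plate. The bar is 30 mm deep (x +20 to +50 mm), 10 mm thick, screw heads to 36 mm above the table. Dividers 24 mm wide between the pockets have half-round noses, 12 mm high, that stand out 12 mm ahead of the bar.
- pocket_1 (a point): Pocket at local y +87 mm, 34 mm wide, 30 mm deep, 12 mm high, open to -x: this point lies at the foot of its stop face, on its centre line, on the plate (10 mm above the table); axes as the fixture's. A coupon fully home has its long side along x and its origin at x = -55 mm, y = 0, z = 0 here.
- pocket_2 (a point): Pocket at local y +29 mm, 34 mm wide, 30 mm deep, 12 mm high, open to -x: this point lies at the foot of its stop face, on its centre line, on the plate (10 mm above the table); axes as the fixture's. A coupon fully home has its long side along x and its origin at x = -55 mm, y = 0, z = 0 here.
- pocket_3 (a point): Pocket at local y -29 mm, 34 mm wide, 30 mm deep, 12 mm high, open to -x: this point lies at the foot of its stop face, on its centre line, on the plate (10 mm above the table); axes as the fixture's. A coupon fully home has its long side along x and its origin at x = -55 mm, y = 0, z = 0 here.
- pocket_4 (a point): Pocket at local y -87 mm, 34 mm wide, 30 mm deep, 12 mm high, open to -x: this point lies at the foot of its stop face, on its centre line, on the plate (10 mm above the table); axes as the fixture's. A coupon fully home has its long side along x and its origin at x = -55 mm, y = 0, z = 0 here.
- cover (a joint): Guard angle, rad: 0 closed (level on the cheeks), grows as its front is lifted, 1.83 on its stop (15 degrees past upright); starts at 0 to 0.1. Yellow frame with clear window, 132 mm hinge to front edge, 284 mm wide, 5 mm thick, 0.22 kg. Swings almost freely: let go short of upright it falls shut, past upright it falls onto the stop and stays there.
- cover_tab (a point): Pinch point on the guard's black pull tab, 160 mm from the hinge line. The tab is 16 mm wide (along the hinge), 8 mm thick and reaches from the front edge, 132 mm, to 180 mm from the hinge. Pinched across its width by upright fingers it turns between them as the guard swings. The frame turns with the guard; x points to the hinge, y along it.
- cover_hinge (a point): Middle of the guard's hinge line, 50 mm above the table, at local x +62 mm of the fixture; the hinge line runs along the fixture's y axis.
- coupon_1: Bright flat steel test coupon, loose, 30 x 110 x 8 mm (x, y, z), 0.1 to 0.2 kg, origin at the centre of its underside, long side along its own y. It starts flat on the table to the right of the fixture. All coupons are alike; three or four of the four are present in a run, an absent one is None.
- coupon_2: Bright flat steel test coupon, loose, 30 x 110 x 8 mm (x, y, z), 0.1 to 0.2 kg, origin at the centre of its underside, long side along its own y. It starts flat on the table to the right of the fixture. All coupons are alike; three or four of the four are present in a run, an absent one is None.
- coupon_3: Bright flat steel test coupon, loose, 30 x 110 x 8 mm (x, y, z), 0.1 to 0.2 kg, origin at the centre of its underside, long side along its own y. It starts flat on the table to the right of the fixture. All coupons are alike; three or four of the four are present in a run, an absent one is None.
- coupon_4: Bright flat steel test coupon, loose, 30 x 110 x 8 mm (x, y, z), 0.1 to 0.2 kg, origin at the centre of its underside, long side along its own y. It starts flat on the table to the right of the fixture. All coupons are alike; three or four of the four are present in a run, an absent one is None.
- nut_pot: Tin of nuts, 69 mm across and 52 mm high, loose, a bystander; origin at the centre of its underside.
- table_pin: Black weld-table pin standing on its head behind the coupons, 29 mm across and 45 mm high, loose, a bystander; origin at the centre of its underside.
- v_block: Grey steel V-block, 45 x 50 x 40 mm, loose, a bystander right of the coupons; origin at the centre of its underside.

How it is judged:
By the outcome, as a careful person would: the job done as asked, in the order asked, and still so for the second after the job is handed in, with the robot touching nothing.
Of coupon_1, coupon_2, coupon_3, coupon_4 only 3 to 4 are there at a start; the rules pass over those that are not, and their reading is None.
At some moment in a run one of coupon_1, coupon_2, coupon_3, coupon_4 may be knocked a few centimetres aside while the robot is not near it.
It also fails if it takes over 210 s, if anything falls off the work surface, if the arm or the gripper's body presses on something with over 40 N, if the wrist force passes 120 N, or if a joint passes its speed limit or range.

ROBOT

A 7-joint arm with a two-finger parallel gripper is mounted at the origin on a cart in front of the work surface, level with it; the furniture and walls round the work are solid. World frame = base frame: x ahead of the robot, y to its left, z up, the work surface at z = 0. Lengths are in m, angles in rad, forces in N, time in s.
With the tool pointing down it reaches from about 0.425 to 0.925 m from the base axis. Payload 6.8 kg.
Tool frame: the origin (TCP) lies on the mounting face of the last link; the fingertips stand 173 mm ahead of it and the grasp point (between the pads) lies 155 mm ahead of it; z points along the fingers, y is the line along which they close (so a half turn about z gives the same grasp; the last joint's range is limited). The gripper opens to 85 mm and grips with 20 to 120 N. Pads are 22 mm wide; open, the fingers measure 114 mm over their backs; the gripper's body (76 mm by 85 mm) begins 54 mm behind the grasp point. The pads swing forward as they close: fully open they stand 13 mm farther back than shut.
Start: joints at [-1.4, 0.477, 0.022, 1.555, -0.011, 1.109, -0.083], TCP at [0.186, 0.649, 0.405] pointing down, gripper open.
Joint ranges: [-2.96, 2.96], [-0.34, 2.1], [-1.41, 1.46], [0.24, 2.44], [-1.37, 4.51], [0.17, 1.92], [-2.96, 2.96]. Speed limits (rad/s): [2.39, 2.39, 3.14, 3.14, 3.14, 3.14, 3.14].

INTERFACE

Orientations are given as a unit quaternion [w, x, y, z].
In Python, from station import bot gives the robot as it stands. The module is installed in compiled form; this text tells all that it offers.
- The arm moves only by the shell command python3 -m pendant 'ROWS' [FORCE]. ROWS is JSON, a list of rows, each a list of 5 numbers: the finger opening in m, from 0 to 0.0854, then the shift along the tool's x, y, z in m, then the turn about the tool's z in degrees. In form: [[jaw, x, y, z, yaw], ...]. A call has 1 to 12 rows; each row shifts and turns the commanded pose from where the row before left it, along the tool's axes as they then stand; what a row does not reach is not made up. A row lasts 1/12 s, in which the tool goes at most 41.7 mm and 7.16 degrees, less where a joint would pass 70% of its speed; a pose out of reach is approached as far as the arm can. A call with a gripper value outside its range is refused whole. The fingers move at their own pace and stop on an object; FORCE is the grip in N (left out, the last holds). Time passes only in rows, so rows that do not move let the fingers close. It gives the time, the measured TCP pose, the force, the opening and the grip force at its end, in the units of the state.
- bot.get_obs(): the state, without advancing time (a new reading comes with each control period).
- bot.read_camera(name): name is "side" or "top"; returns (picture, depth): 400x640x3 uint8, blue, green, red; 400x640 float32, m along the optical axis (not along the pixel's ray), 0 where there is no reading.
- bot.camera_model(name): a dict with "intrinsics" (3x3 intrinsics, pixels), "R" (3x3) and "t" (3): a world point X has camera coordinates R X + t. Camera axes: x right, y down, z forward; pixel columns grow to the right and rows downward; lengths in m; the calibration is good to about 2 mm. A picture is of the moment at which its call begins. camera_model takes no time and is no camera call.
- bot.hand_in(): hands the job in; it is judged then, once.
Trained networks look in the newest picture that a camera, given by its name, has taken for a name from the list of things; names that differ only in an ending like _2 or _b are one class to them, and where a whole thing is asked for, a point or a joint stands for the part that bears it (a point fixed in the world has none). Each returns a list of dicts, best first, with "score" (0 to 1); they miss things now and then, are a little off and sometimes report something else, mostly with a low value. They report only what shows in the picture. A call takes as long as a camera call.
- bot.boxes_of(name, camera): "at" ([column, row] in pixels, amid what is visible of it).
- bot.trace(name, camera): "mask" (400x640 bool, what is visible of it) and "at" ([column, row] in pixels, amid what is visible of it).
- bot.pinpoint(name, camera): "at" ([column, row] in pixels: a listed point, or the origin of a listed thing).
The state is a dict: "t": time; "q": joint angles; "joint_vel": joint speeds; "joint_torque": joint torques, N m; "eef_pos": TCP position; "tool_rot": TCP orientation; "contact_force": force on the tool from outside, world axes, zero at the start; "torque": the same for the moment, N m; "gripper_width": opening from 0.0 (shut) to 1.0 (fully open); "grasp_force": force on a finger pad.
Only numpy, scipy, OpenCV 4.12 (cv2) and the standard library are available. Lean on these libraries where they do the work, as an engineer would, in place of code of your own. Each camera call takes 0.05 s, during which the arm holds its last target. There are 200 camera calls.

## Working session

There is one attempt and no reset: what is moved stays moved. The work goes in short steps, Python scripts to look and compute and a shell command to move; the robot and the scene stay as the last step left them, time stands still between calls to the robot, and variables do not carry over. Pictures are saved under pics/ and viewed, at most 14 in all, crops included, and the job is handed in when it is done.

```bash
mkdir -p pics; cat > h.py <<'E'
import numpy as np, cv2
from station import bot
def cam(n):
    m=bot.camera_model(n); return np.array(m["intrinsics"]),np.array(m["R"]),np.array(m["t"])
def onplane(n,px,z):
    K,R,t=cam(n); d=R.T@np.linalg.solve(K,[px[0],px[1],1]); c=-R.T@t
    return c+d*(z-c[2])/d[2]
def proj(n,X):
    K,R,t=cam(n); p=K@(R@np.array(X)+t); return p[:2]/p[2]
def cloud(n,depth):
    K,R,t=cam(n); v,u=np.mgrid[0:400,0:640]
    P=np.stack([(u-K[0,2])/K[0,0]*depth,(v-K[1,2])/K[1,1]*depth,depth],-1)
    return (P-t)@R
E
python3 - <<'E'
from h import *
o=bot.get_obs(); print({k:np.round(v,3) for k,v in o.items()})
for n in("top","side"):
    p,d=bot.read_camera(n); cv2.imwrite(f"pics/{n}0.png",p)
    K,R,t=cam(n); print(n,np.round(-R.T@t,3),np.round(R,2).tolist(),K[0,0])
    for th in ["fixture","retaining_bar","pocket_1","cover_tab","cover_hinge","coupon_1","nut_pot","table_pin","v_block"]:
        for r in bot.pinpoint(th,n)[:5]:
            z={"retaining_bar":.022,"pocket_1":.01,"cover_tab":.05,"cover_hinge":.05}.get(th,0)
            print(n,th,round(r["score"],2),np.round(r["at"],1),np.round(onplane(n,r["at"],z),3))
E
```

```text
{'t': np.float64(0.0), 'q': array([-1.4  ,  0.478,  0.022,  1.556, -0.011,  1.109, -0.083]), 'joint_vel': array([-0.001, -0.001, -0.   ,  0.001, -0.001,  0.002,  0.001]), 'joint_torque': array([ 0.0000e+00, -5.9646e+01,  1.6080e+00, -2.8120e+01,  1.2000e-02,
        9.0000e-03,  0.0000e+00]), 'eef_pos': array([0.186, 0.649, 0.404]), 'tool_rot': array([-0.   ,  0.139,  0.99 , -0.001]), 'contact_force': array([-0.317,  0.862, -0.107]), 'torque': array([-0.013, -0.009, -0.003]), 'grasp_force': np.float64(0.0), 'gripper_width': np.float64(1.0)}
top [ 0.307 -0.056  1.279] [[0.01, -1.0, 0.0], [-0.98, -0.01, -0.18], [0.18, 0.0, -0.98]] 433.5868427170002
top fixture 0.92 [211.2 197.1] [0.54  0.251 0.   ]
top fixture 0.21 [200.6 177.4] [0.6   0.287 0.   ]
top retaining_bar 0.59 [210.1 188.6] [0.562 0.251 0.022]
top pocket_1 0.91 [202.  175.7] [0.603 0.28  0.01 ]
top pocket_1 0.84 [187.7 177.5] [0.597 0.323 0.01 ]
top pocket_1 0.66 [243.3 180.9] [0.589 0.156 0.01 ]
top pocket_1 0.57 [224.8 181.8] [0.586 0.211 0.01 ]
top cover_tab 0.83 [210.5 224.9] [0.451 0.237 0.05 ]
top cover_tab 0.71 [210.6
[... 1088 characters left out ...]
 198.6] [ 0.676 -0.085  0.01 ]
side cover_tab 0.72 [285.8 143.3] [0.451 0.258 0.05 ]
side cover_hinge 0.85 [325.9 138.9] [0.606 0.247 0.05 ]
side cover_hinge 0.17 [287.5 236.3] [ 0.359 -0.225  0.05 ]
side coupon_1 0.86 [339.9 254.5] [ 0.505 -0.293  0.   ]
side coupon_1 0.82 [313.4 206.7] [ 0.479 -0.064  0.   ]
side coupon_1 0.74 [395.4 289.3] [ 0.62  -0.459  0.   ]
side coupon_1 0.63 [316.5 223.8] [ 0.469 -0.146  0.   ]
side coupon_1 0.53 [337.  236.1] [ 0.518 -0.217  0.   ]
side nut_pot 0.77 [287.9 235.3] [ 0.368 -0.173  0.   ]
side table_pin 0.47 [370.  199.5] [ 0.677 -0.078  0.   ]
side table_pin 0.28 [322.5 154.7] [0.585 0.217 0.   ]
side v_block 0.91 [392.9 290.7] [ 0.611 -0.462  0.   ]
```

```bash
python3 - <<'E'
import cv2
t=cv2.imread("pics/top0.png"); c=t[110:300,140:480]
cv2.imwrite("pics/top0c.png",cv2.resize(c,None,fx=2.3,fy=2.3,interpolation=cv2.INTER_CUBIC))
from h import *
# coupon and fixture geometry
p,d=bot.read_camera("top")
for r in bot.trace("coupon_1","top"):
    m=r["mask"].astype(np.uint8); c=max(cv2.findContours(m,0,2)[0],key=cv2.contourArea)
    P=np.array([onplane("top",q[0],.008)[:2] for q in c],np.float32)
    (x,y),s,a=cv2.minAreaRect(P*1000); 
    if s[0]>s[1]: a-=90
    print("coupon",round(r["score"],2),round(x),round(y),np.round(s),"long axis ang from +y",round(a,1), "medz",np.round(np.median(cloud("top",d)[...,2][m>0]),3))
for n in ["fixture","cover","nut_pot","table_pin","v_block"]:
  for r in bot.trace(n,"top")[:1]:
    m=r["mask"].astype(np.uint8); c=max(cv2.findContours(m,0,2)[0],key=cv2.contourArea)
    z={"fixture":.04,"cover":.05,"nut_pot":.052,"table_pin":.045,"v_block":.04}[n]
    P=np.array([onplane("top",q[0],z)[:2] for q in c],np.float32)
    print(n,round(r["score"],2),cv2.minAreaRect(P*1000), P.min(0),P.max(0))
    X=cloud("top",d)[m>0]; print(np.round(np.percentile(X[:,2],[5,50,95]),3))
E
```

```text
coupon 0.87 471 -139 [ 33. 110.] long axis ang from +y 89.9 medz 0.008
coupon 0.79 510 -294 [110.  33.] long axis ang from +y -84.5 medz 0.008
coupon 0.74 512 -219 [109.  30.] long axis ang from +y -87.3 medz 0.008
coupon 0.67 476 -59 [109.  29.] long axis ang from +y -80.0 medz 0.008
fixture 0.62 ((523.39111328125, 247.67529296875), (294.3210144042969, 184.87295532226562), 88.06208801269531) [0.43121588 0.09914104] [0.6188432 0.39471  ]
[0.022 0.052 0.056]
cover 0.7 ((518.68701171875, 247.49302673339844), (285.43902587890625, 171.60240173339844), 88.2522201538086) [0.4330625  0.10556365] [0.60726863 0.39063206]
[0.048 0.052 0.056]
nut_pot 0.76 ((359.555419921875, -172.56625366210938), (67.03411102294922, 64.6488037109375), 0.027409128844738007) [ 0.32603225 -0.2048852 ] [ 0.39307588 -0.14023945]
[0.001 0.02  0.05 ]
table_pin 0.73 ((524.6243286132812, 246.23712158203125), (292.7361755371094, 182.41468811035156), 88.97761535644531) [0.43357414 0.09861524] [0.6175107 0.3928904]
[0.023 0.052 0.056]
v_block 0.83 ((609.334228515625, -449.0528564453125), (55.873619079589844, 50.37080383300781), 69.95071411132812) [ 0.5808341  -0.48195654] [ 0.6379102  -0.41916975]
[0.015 0.031 0.041]
```

View pics/top0c.png

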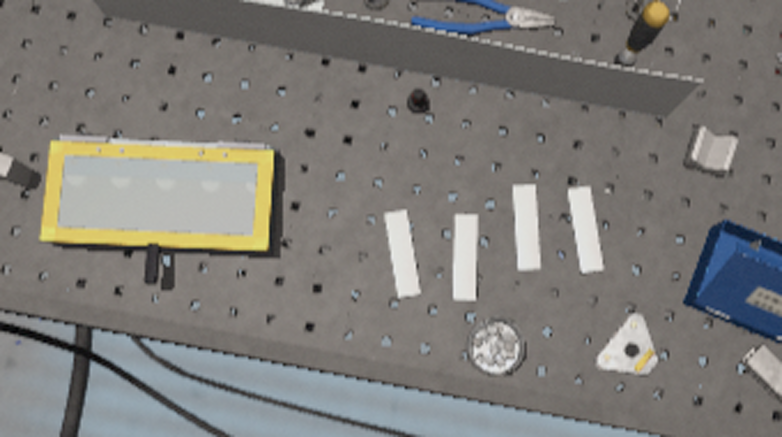

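View pics/side0.png

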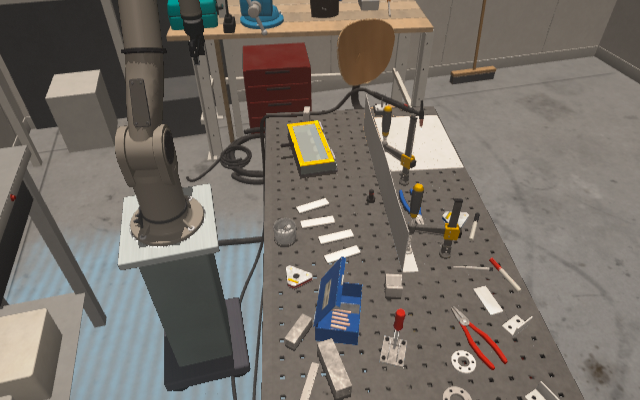

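The top view shows the guard closed, its tab at about (210,222) full-frame, and four bright coupons lying roughly along world x. The nut tin, pin and V-block are clear of the path. Next I'll fit the fixture yaw and the guard plane, and work out the first move.

```bash
cat >> h.py <<'E'
from scipy.spatial.transform import Rotation as Ro
def toolnow():
    o=bot.get_obs(); q=o["tool_rot"]; R=Ro.from_quat([q[1],q[2],q[3],q[0]]).as_matrix()
    return np.array(o["eef_pos"]),R
def go(target,psi):
    """target: grasp-point world xyz; psi: world angle deg of closing line. prints yaw to turn first, then shift in turned tool axes"""
    p,R=toolnow(); g=p+.155*R[:,2]; c=np.degrees(np.arctan2(R[1,1],R[0,1]))
    yaw=-((psi-c+90)%180-90); s=np.radians(c-yaw)
    xt=np.array([-np.sin(s),np.cos(s),0]); yt=np.array([np.cos(s),np.sin(s),0]); d=np.array(target)-g
    print("grasp now",np.round(g,4),"psi",round(c,2),"| yaw",round(yaw,2),"then mm x,y,z",np.round([1000*d@xt,1000*d@yt,-1000*d[2]],1))
E
python3 - <<'E'
from h import *
p,d=bot.read_camera("top"); X=cloud("top",d)
hsv=cv2.cvtColor(p,cv2.COLOR_BGR2HSV)
m=cv2.inRange(hsv,(20,120,120),(35,255,255)); m[:,:140]=0; m[:,300:]=0; m[:150]=0;m[260:]=0
c=max(cv2.findContours(m,0,2)[0],key=cv2.contourArea)
P=np.array([onplane("top",q[0],.052)[:2] for q in c],np.float32)*1000
r=cv2.minAreaRect(P); print(r, np.round(cv2.boxPoints(r)))
Y=X[(m>0)&(X[...,2]>.03)&(X[...,2]<.09)]; A=np.c_[Y[:,:2],np.ones(len(Y))]; print("plane",np.linalg.lstsq(A,Y[:,2],rcond=None)[0],len(Y))
dk=(p.max(2)<60); dk[:214]=0; dk[240:]=0; dk[:,195:]&=True; dk[:,:200]=0; dk[:,225:]=0
print("tab/shadow px");
for v in range(214,240,3): print(v,[ (u,round(float(X[v,u,2]),3)) for u in np.where(dk[v])[0]])
print("tab proj",proj("top",[.445,.2528,.05]))
go([.445,.2528,.15],88.1)
E
```

```text
((537.77294921875, 247.6893310546875), (283.3673095703125, 128.24484252929688), 88.21786499023438) [[469. 108.]
 [597. 104.]
 [606. 387.]
 [478. 391.]]
plane [ 9.02750522e-04 -1.95611623e-05  5.20527577e-02] 1359
tab/shadow px
214 []
217 [(np.int64(200), 0.011), (np.int64(201), 0.009), (np.int64(202), 0.013), (np.int64(203), 0.009), (np.int64(204), 0.055), (np.int64(205), 0.055), (np.int64(206), 0.058), (np.int64(208), 0.051), (np.int64(209), 0.05)]
220 [(np.int64(204), 0.054), (np.int64(205), 0.052), (np.int64(206), 0.056), (np.int64(208), 0.055), (np.int64(211), -0.001), (np.int64(212), -0.002), (np.int64(213), 0.0), (np.int64(215), -0.004)]
223 [(np.int64(204), 0.057), (np.int64(205), 0.053), (np.int64(208), 0.05), (np.int64(214), -0.001)]
226 [(np.int64(204), 0.057), (np.int64(208), 0.052), (np.int64(211), -0.001), (np.int64(212), 0.001), (np.int64(213), -0.003), (np.int64(214), 0.002)]
229 [(np.int64(203), 0.051), (np.int64(204), 0.053), (np.int64(205), 0.052), (np.int64(207), 0.06), (np.int64(211), 0.001), (np.int64(212), -0.001), (np.int64(213), 0.003), (np.int64(214), 0.001)]
232 [(np.int64(203), 0.052), (np.int64(204), 0.05), (np.int64(205), 0.053), (np.int64(206), 0.051), (np.int64(207), 0.051), (np.int64(210), -0.001), (np.int64(211), -0.0), (np.int64(212), -0.002), (np.int64(213), 0.0), (np.int64(214), -0.002)]
235 [(np.int64(210), -0.002), (np.int64(211), -0.002), (np.int64(212), -0.002), (np.int64(213), 0.001)]
238 []
tab proj [204.86806189 226.82629673]
grasp now [0.1858 0.649  0.2497] psi 74.03 | yaw -14.07 then mm x,y,z [-272.2 -387.4   99.7]
```

```bash
python3 -m pendant '[[0.06,0,0,0,-7],[0.06,0,0,0,-7]]' 60; python3 -m pendant '[[0.06,-22.7e-3,-32.5e-3,0,0],[0.06,-22.7e-3,-32.5e-3,0,0],[0.06,-22.7e-3,-32.5e-3,0,0],[0.06,-22.7e-3,-32.5e-3,0,0],[0.06,-22.7e-3,-32.5e-3,0,0],[0.06,-22.7e-3,-32.5e-3,0,0],[0.06,-22.7e-3,-32.5e-3,0,0],[0.06,-22.7e-3,-32.5e-3,0,0],[0.06,-22.7e-3,-32.5e-3,0,0],[0.06,-22.7e-3,-32.5e-3,0,0],[0.06,-22.7e-3,-32.5e-3,0,0],[0.06,-22.7e-3,-32.5e-3,0,0]]'; python3 -m pendant '[[0.05,0,0,0,0],[0.05,0,0,0,0]]'
python3 -c "
from h import *
go([.4455,.2503,.15],88.2);print(bot.get_obs()['q'])"
```

```text
t: 1.57
eef_pos: [0.1856, 0.649, 0.4047]
tool_rot: [0.0, 0.014, 1.0, -0.0]
contact_force: [0.2, -0.1, -0.1]
gripper_width: 0.75
grasp_force: 0.0
t: 2.57
eef_pos: [0.4453, 0.248, 0.4051]
tool_rot: [0.0, 0.017, 1.0, 0.0]
contact_force: [0.6, 0.2, 0.5]
gripper_width: 0.7
grasp_force: 0.0
t: 2.73
eef_pos: [0.4458, 0.2474, 0.405]
tool_rot: [0.0, 0.02, 1.0, -0.0]
contact_force: [-0.0, -0.1, -1.0]
gripper_width: 0.579
grasp_force: 0.0
grasp now [0.4459 0.2474 0.25  ] psi 87.7 | yaw -0.5 then mm x,y,z [  0.5   2.9 100. ]
[-0.76746267  0.20298886  0.15941721  1.95372019 -0.03779817  0.98724014
  0.94020597]
```

```bash
python3 -m pendant '[[0.05,0.5e-3,3e-3,0.035,-0.5],[0.05,0,0,0.035,0],[0.05,0,0,0.035,0],[0.05,0,0,0.03,0],[0.05,0,0,0,0],[0.05,0,0,0,0]]'
python3 - <<'E'
from h import *
go([.4455,.2503,.051],88.2)
p,d=bot.read_camera("top");s,_=bot.read_camera("side")
a=cv2.resize(p[160:260,150:290],None,fx=4,fy=4); b=cv2.resize(s[100:200,240:380],None,fx=4,fy=4)
cv2.imwrite("pics/tab.png",cv2.resize(np.vstack([a,b]),(420,600)))
E
```

```text
t: 3.23
eef_pos: [0.4432, 0.2538, 0.269]
tool_rot: [-0.001, 0.012, 1.0, -0.001]
contact_force: [-0.2, -0.1, -0.1]
gripper_width: 0.587
grasp_force: 0.0
grasp now [0.4428 0.2535 0.114 ] psi 88.64 | yaw 0.44 then mm x,y,z [-2.8 -3.1 63. ]
```

View pics/tab.png

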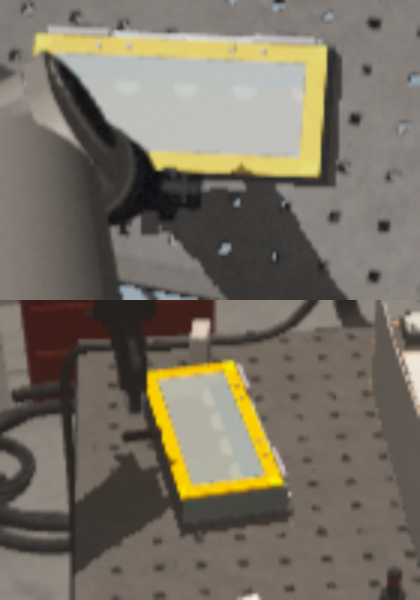

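The gripper stands above the tab, near (140,435) in the lower half of the composite. I'll correct by 3 mm, lower and pinch.

```bash
python3 -m pendant '[[0.05,-2.5e-3,-3e-3,0.02,0.4],[0.05,0,0,0.02,0],[0.05,0,0,0.022,0],[0.05,0,0,0,0],[0.05,0,0,0,0],[0.05,0,0,0,0]]'
python3 -c "
from h import *
go([.4455,.2503,.051],88.2)"
python3 -m pendant '[[0.0,0,0,0,0],[0.0,0,0,0,0],[0.0,0,0,0,0],[0.0,0,0,0,0],[0.0,0,0,0,0],[0.0,0,0,0,0],[0.0,0,0,0,0],[0.0,0,0,0,0]]' 40
python3 -c "
from h import *
go([.4455,.2503,.051],88.2)"
```

```text
t: 3.83
eef_pos: [0.4474, 0.2504, 0.2097]
tool_rot: [0.001, 0.016, 1.0, 0.001]
contact_force: [-0.8, -0.2, -0.6]
gripper_width: 0.583
grasp_force: 0.0
grasp now [0.4478 0.2507 0.0547] psi 88.13 | yaw -0.07 then mm x,y,z [ 2.3 -0.5  3.7]
t: 4.5
eef_pos: [0.447, 0.25, 0.2089]
tool_rot: [0.001, 0.016, 1.0, 0.001]
contact_force: [-0.8, -1.2, 7.5]
gripper_width: 0.178
grasp_force: 40.6
grasp now [0.4472 0.2502 0.0539] psi 88.12 | yaw -0.08 then mm x,y,z [1.7 0.1 2.9]
```

```bash
python3 -c "
import numpy as np
for d in (.09,):
  t=np.arange(0,1.8+d/2,d)
  for a,b in zip(t,t[1:]): print(round(b,2),'%.1f,0,%.1f'%(-160*(np.cos(a)-np.cos(b)),-160*(np.sin(b)-np.sin(a))))
"
```

```text
0.09 -0.6,0,-14.4
0.18 -1.9,0,-14.3
0.27 -3.2,0,-14.0
0.36 -4.5,0,-13.7
0.45 -5.7,0,-13.2
0.54 -6.8,0,-12.7
0.63 -7.9,0,-12.0
0.72 -9.0,0,-11.2
0.81 -10.0,0,-10.4
0.9 -10.9,0,-9.4
0.99 -11.7,0,-8.4
1.08 -12.4,0,-7.3
1.17 -13.0,0,-6.2
1.26 -13.5,0,-5.0
1.35 -13.9,0,-3.8
1.44 -14.2,0,-2.5
1.53 -14.3,0,-1.2
1.62 -14.4,0,0.1
1.71 -14.3,0,1.4
1.8 -14.2,0,2.6
```

```bash
python3 -m pendant '[[0,-0.6e-3,0,-14.4e-3,0],[0,-1.9e-3,0,-14.3e-3,0],[0,-3.2e-3,0,-14e-3,0],[0,-4.5e-3,0,-13.7e-3,0],[0,-5.7e-3,0,-13.2e-3,0],[0,-6.8e-3,0,-12.7e-3,0],[0,0,0,0,0],[0,0,0,0,0]]'
python3 -c "
from h import *
t=.54; go([.6055-.16*np.cos(t),.2503-.031*.16*(1-np.cos(t)),.05+.16*np.sin(t)],88.2)"
```

```text
t: 5.17
eef_pos: [0.4695, 0.2492, 0.2904]
tool_rot: [0.001, 0.016, 1.0, 0.001]
contact_force: [2.0, 2.4, -1.1]
gripper_width: 0.178
grasp_force: 40.0
grasp now [0.4698 0.2495 0.1354] psi 88.11 | yaw -0.09 then mm x,y,z [1.6 0.1 3.2]
```

```bash
python3 -m pendant '[[0,-7.9e-3,0,-12e-3,0],[0,-9e-3,0,-11.2e-3,0],[0,-10e-3,0,-10.4e-3,0],[0,-10.9e-3,0,-9.4e-3,0],[0,-11.7e-3,0,-8.4e-3,0],[0,-12.4e-3,0,-7.3e-3,0],[0,-13e-3,0,-6.2e-3,0],[0,0,0,0,0]]'
python3 -m pendant '[[0,-13.5e-3,0,-5e-3,0],[0,-13.9e-3,0,-3.8e-3,0],[0,-14.2e-3,0,-2.5e-3,0],[0,-14.3e-3,0,-1.2e-3,0],[0,0,0,0,0]]'
python3 -m pendant '[[0,-14.4e-3,0,0.1e-3,0],[0,-14.3e-3,0,1.4e-3,0],[0,-10e-3,0,2.0e-3,0],[0,0,0,0,0],[0,0,0,0,0]]'
python3 -c "
from h import *
t=1.77; go([.6055-.16*np.cos(t),.2503-.031*.16*(1-np.cos(t)),.05+.16*np.sin(t)],88.2)"
```

```text
t: 5.83
eef_pos: [0.5446, 0.247, 0.3547]
tool_rot: [-0.001, 0.017, 1.0, 0.0]
contact_force: [-3.1, 2.1, 2.1]
gripper_width: 0.175
grasp_force: 42.3
t: 6.25
eef_pos: [0.6005, 0.2452, 0.3667]
tool_rot: [-0.0, 0.017, 1.0, 0.0]
contact_force: [-2.4, 1.3, 4.3]
gripper_width: 0.174
grasp_force: 45.3
t: 6.67
eef_pos: [0.6383, 0.244, 0.3637]
tool_rot: [0.0, 0.016, 1.0, 0.0]
contact_force: [-1.4, 1.6, 6.6]
gripper_width: 0.174
grasp_force: 45.1
grasp now [0.6383 0.2441 0.2087] psi 88.13 | yaw -0.07 then mm x,y,z [1.2 0.3 1.9]
```

```bash
python3 -m pendant '[[0,-5e-3,0,1.2e-3,0],[0,-4e-3,0,1e-3,0],[0,0,0,0,0],[0.05,0,0,0,0],[0.05,0,0,0,0],[0.05,0,0,0,0],[0.05,0,0,0,0],[0.05,0,0,0,0]]'
python3 -c "
from h import *
o=bot.get_obs();print('pose of tab grasp');go([.6455,.2443,.2047],88.2)"
python3 -m pendant '[[0.05,0,0,-0.03,0],[0.05,0,0,-0.03,0],[0.05,0,0,-0.03,0],[0.07,0.03,-0.025,0,0],[0.07,0.03,-0.025,0,0],[0.07,0.03,-0.025,0,0],[0.07,0.03,-0.025,0,0],[0.07,0.02,-0.03,0,0],[0.07,0,-0.04,0,0],[0.07,0,-0.04,0,0],[0.07,0,-0.04,0,0],[0.07,0,0,0,0]]'
cat >> h.py <<'E'
def coupons():
    p,d=bot.read_camera("top"); X=cloud("top",d)
    m=((p.min(2)>170)&(X[...,2]>.002)&(X[...,2]<.03)).astype(np.uint8)
    n,l,st,_=cv2.connectedComponentsWithStats(m,connectivity=4)
    for i in range(1,n):
        if not 250<st[i,4]<1200: continue
        c=max(cv2.findContours((l==i).astype(np.uint8),0,2)[0],key=cv2.contourArea)
        P=np.array([onplane("top",q[0],.008)[:2] for q in c],np.float32)*1000
        (x,y),(w,h),a=cv2.minAreaRect(P)
        if w<h: a+=90
        a=(a+90)%180-90
        print("coupon c",round(x,1),round(y,1),"len/wid",round(max(w,h)),round(min(w,h)),"long ang",round(a,1),"area",st[i,4])
    return p
E
python3 - <<'E'
from h import *
p=coupons(); 
s,_=bot.read_camera("side")
cv2.imwrite("pics/open.png",np.vstack([cv2.resize(p[110:300,100:480],(700,350)),cv2.resize(s[90:270,220:450],(320,250)) .repeat(1,0) if 0 else cv2.copyMakeBorder(cv2.resize(s[90:270,220:450],(320,250)),0,0,0,380,0)]))
go([.46,-.06,.15],97)
E
```

```text
t: 7.33
eef_pos: [0.6475, 0.243, 0.3614]
tool_rot: [-0.0, 0.016, 1.0, -0.0]
contact_force: [-0.3, -0.1, 0.2]
gripper_width: 0.584
grasp_force: 0.0
pose of tab grasp
grasp now [0.6475 0.2429 0.2064] psi 88.12 | yaw -0.08 then mm x,y,z [2.  1.3 1.7]
t: 8.33
eef_pos: [0.4985, -0.0107, 0.4522]
tool_rot: [0.001, 0.022, 1.0, -0.001]
contact_force: [-0.5, -0.9, -0.7]
gripper_width: 0.819
grasp_force: 0.0
coupon c 913.4 -252.5 len/wid 95 53 long ang 42.9 area 302
coupon c 849.4 -559.1 len/wid 89 39 long ang -89.2 area 337
coupon c 512.3 -218.7 len/wid 109 30 long ang 2.5 area 370
coupon c 510.1 -294.8 len/wid 109 30 long ang 8.4 area 359
coupon c 358.3 -346.4 len/wid 82 45 long ang -39.9 area 316
grasp now [ 0.4994 -0.004   0.2969] psi 87.88 | yaw -9.12 then mm x,y,z [ 45.9 -50.8 146.9]
```

View pics/open.png

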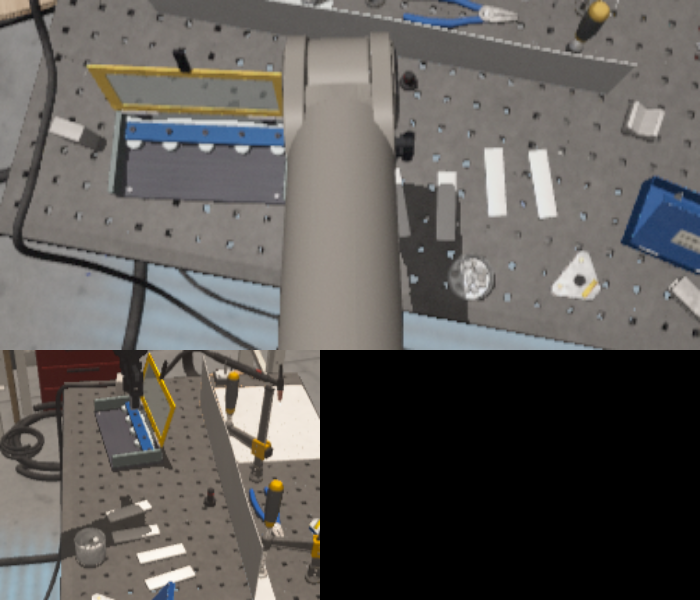

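The guard rests open on its stop and the pockets are visible. The arm shades coupons A and B; C and D are clear and unmoved. I'll start with D.

```bash
python3 -m pendant '[[0.06,0,-0.035,0,-5.3],[0.06,0,-0.035,0,-5.2],[0.06,0,-0.035,0,0],[0.06,0,-0.035,0,0],[0.06,0,-0.035,0.02,0],[0.06,0,-0.035,0.02,0],[0.06,0,-0.035,0.02,0],[0.06,0,-0.03,0.02,0],[0.06,0,-0.02,0.025,0],[0.06,0,0,0.025,0],[0.055,0,0,0.03,0],[0.055,0,0,0,0]]' 80; python3 -m pendant '[[0.055,0,0,0,0],[0.055,0,0,0,0]]'
python3 - <<'E'
from h import *
p=coupons(); go([.490,-.298,.06],98.4)
pk=bot.pinpoint("pocket_1","top")
for r in pk[:5]: print(round(r["score"],2),np.round(onplane("top",r["at"],.01),4))
for r in bot.pinpoint("retaining_bar","top")[:2]: print("bar",round(r["score"],2),np.round(onplane("top",r["at"],.022),4))
cv2.imwrite("pics/fx.png",cv2.resize(p[150:240,130:290],None,fx=5,fy=5,interpolation=cv2.INTER_CUBIC))
E
```

```text
t: 9.43
eef_pos: [0.5335, -0.2918, 0.2858]
tool_rot: [-0.004, -0.076, 0.997, 0.003]
contact_force: [-0.6, 1.2, -0.2]
gripper_width: 0.646
grasp_force: 0.0
t: 9.6
eef_pos: [0.5354, -0.2938, 0.2929]
tool_rot: [0.001, -0.076, 0.997, -0.0]
contact_force: [0.7, -0.1, -0.0]
gripper_width: 0.64
grasp_force: 0.0
coupon c 913.4 -252.5 len/wid 95 53 long ang 42.9 area 303
coupon c 849.4 -559.1 len/wid 89 39 long ang -89.2 area 338
coupon c 518.3 -217.9 len/wid 96 30 long ang 0.7 area 269
coupon c 475.7 -58.7 len/wid 110 29 long ang 10.0 area 361
coupon c 471.2 -140.2 len/wid 110 30 long ang -0.1 area 368
grasp now [ 0.5358 -0.2942  0.1385] psi 98.7 | yaw 0.3 then mm x,y,z [45.9  2.9 78.5]
0.95 [0.5918 0.3232 0.01  ]
0.85 [0.604  0.2811 0.01  ]
0.82 [0.5901 0.2183 0.01  ]
0.62 [0.5948 0.1642 0.01  ]
bar 0.77 [0.5636 0.2547 0.022 ]
```

View pics/fx.png

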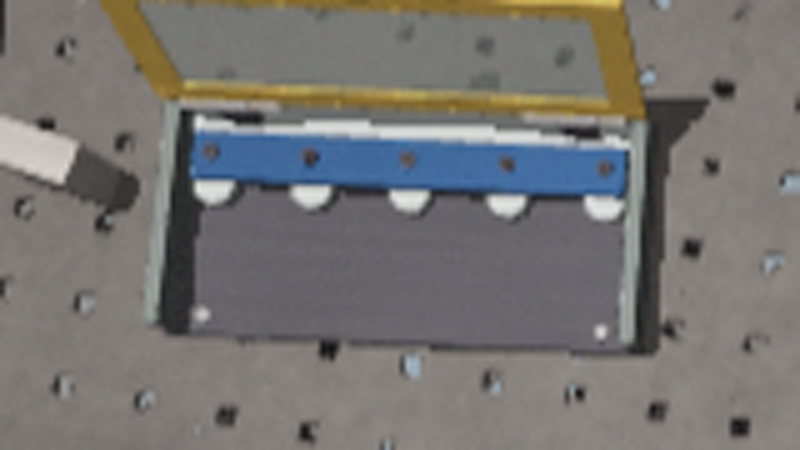

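The crop shows five white noses from (214,192) to (603,209), with pockets between them. I'll fit the fixture pose from their centroids.

```bash
python3 - <<'E'
from h import *
p,d=bot.read_camera("top")
hsv=cv2.cvtColor(p,cv2.COLOR_BGR2HSV)
w=((p.min(2)>150)).astype(np.uint8); C=[]
for u,v in [(214,192),(311,196),(410,200),(507,205),(603,209)]:
    u0,v0=130+u/5,150+v/5; a,b=int(v0)-5,int(u0)-7
    g=p[a:a+11,b:b+14].astype(float).min(2); k=np.clip((g-125)/100,0,1)  # soft mask
    vv,uu=np.mgrid[a:a+11,b:b+14]; C.append(((k*uu).sum()/k.sum(),(k*vv).sum()/k.sum(),k.sum()))
C=np.array(C); print(np.round(C,2))
W=np.array([onplane("top",c,.021)[:2] for c in C]); print(np.round(W*1000,1))
yl=np.array([116,58,0,-58,-116])/1000
L=np.c_[np.full(5,.0148),yl]
mL,mW=L.mean(0),W.mean(0); H=(L-mL).T@(W-mW); th=np.arctan2(H[0,1]-H[1,0],H[0,0]+H[1,1])
R=np.array([[np.cos(th),-np.sin(th)],[np.sin(th),np.cos(th)]]); o=mW-R@mL
print("yaw",np.degrees(th),"origin",o*1000,"resid",np.round(((W-mW)-(L-mL)@R.T)*1000,1).tolist())
X=cloud("top",d)
b=cv2.inRange(hsv,(95,90,60),(125,255,255)); b[:150]=0;b[240:]=0;b[:,:130]=0;b[:,290:]=0
c=max(cv2.findContours(b,0,2)[0],key=cv2.contourArea); P=np.array([onplane("top",q[0],.032)[:2] for q in c],np.float32)*1000
print("bar",cv2.minAreaRect(P))
for k,y in enumerate([87,29,-29,-87]): print(k+1,np.round((o+R@[-.025,y/1000])*1000,1))
E
```

```text
[[172.14 187.6   21.18]
 [191.71 188.54  20.46]
 [211.25 189.39  19.28]
 [230.83 190.39  19.08]
 [250.89 191.17  26.09]]
[[563.6 363.5]
 [561.5 305.4]
 [559.7 247.5]
 [557.4 189.5]
 [555.8 130.1]]
yaw -1.93344257690023 origin [544.81849568 247.69083691] resid [[0.1, 0.4], [-0.0, 0.3], [0.1, 0.3], [-0.2, 0.2], [0.1, -1.2]]
bar ((577.7727661132812, 246.97116088867188), (255.4020233154297, 29.353822708129883), 88.1850814819336)
1 [522.8 335.5]
2 [520.8 277.5]
3 [518.9 219.6]
4 [516.9 161.6]
```

```bash
python3 -m pendant '[[0.055,0.04,0.003,0.03,0],[0.055,0.006,0,0.03,0],[0.055,0,0,0.018,0],[0.055,0,0,0,0],[0.055,0,0,0,0],[0.055,0,0,0,0]]'
python3 -c "
from h import *
go([.490,-.298,.021],98.4)"
```

```text
t: 10.3
eef_pos: [0.4961, -0.2982, 0.2204]
tool_rot: [0.001, -0.075, 0.997, -0.001]
contact_force: [1.2, -0.1, 0.6]
gripper_width: 0.643
grasp_force: 0.0
grasp now [ 0.4965 -0.2984  0.0654] psi 98.65 | yaw 0.25 then mm x,y,z [ 6.4  1.4 44.4]
```

```bash
python3 -m pendant '[[0.055,6e-3,1e-3,0.02,0],[0.055,0,0,0.016,0],[0.055,0,0,0.006,0],[0.055,0,0,0,0],[0.055,0,0,0,0],[0.055,0,0,0,0]]'
python3 -c "
from h import *
go([.490,-.298,.021],98.4)"
python3 -m pendant '[[0,0,0,0,0],[0,0,0,0,0],[0,0,0,0,0],[0,0,0,0,0],[0,0,0,0,0],[0,0,0,0,0],[0,0,0,0,0]]' 80
python3 -c "
from h import *
go([.490,-.298,.021],98.4)"
```

```text
t: 10.8
eef_pos: [0.4898, -0.2982, 0.178]
tool_rot: [0.001, -0.075, 0.997, -0.001]
contact_force: [-0.6, -0.5, 0.3]
gripper_width: 0.644
grasp_force: 0.0
grasp now [ 0.4901 -0.2983  0.023 ] psi 98.64 | yaw 0.24 then mm x,y,z [0.1 0.3 2. ]
t: 11.38
eef_pos: [0.4894, -0.2981, 0.1781]
tool_rot: [0.001, -0.075, 0.997, -0.0]
contact_force: [-1.9, 1.7, 9.8]
gripper_width: 0.314
grasp_force: 78.2
grasp now [ 0.4896 -0.2982  0.0231] psi 98.61 | yaw 0.21 then mm x,y,z [-0.4  0.1  2.1]
```

```bash
python3 -m pendant '[[0,0,0,-0.02,0],[0,0,0,-0.03,0],[0,0,0,-0.03,0],[0,0,0,0,5.2],[0,0,0,0,5.3],[0,0.003,0.02,0,0],[0,0.003,0.03,0,0],[0,0.003,0.03,0,0],[0,0.003,0.03,0,0],[0,0.003,0.03,0,0],[0,0.003,0.03,0,0],[0,0.003,0.03,0,0]]'
python3 -m pendant '[[0,0.003,0.03,0,0],[0,0.003,0.03,0,0],[0,0.003,0.03,0,0],[0,0.003,0.03,0,0],[0,0.003,0.03,0,0],[0,0.003,0.03,0,0],[0,0.003,0.03,0,0],[0,0,0.03,0,0],[0,0,0.02,0,0],[0,0,0,0,0],[0,0,0,0,0]]'
python3 - <<'E'
from h import *
go([.4632,.1637,.036],88.1)
p=coupons(); s,_=bot.read_camera("side")
cv2.imwrite("pics/carry.png",np.hstack([cv2.resize(p[130:290,130:290],(400,400)),cv2.resize(s[90:220,240:370],(400,400))]))
E
```

```text
t: 12.38
eef_pos: [0.474, -0.0959, 0.2569]
tool_rot: [-0.0, 0.016, 1.0, 0.0]
contact_force: [1.3, 0.2, -1.5]
gripper_width: 0.305
grasp_force: 79.1
t: 13.3
eef_pos: [0.4618, 0.1645, 0.2568]
tool_rot: [-0.0, 0.015, 1.0, 0.0]
contact_force: [-0.3, -0.6, -1.4]
gripper_width: 0.302
grasp_force: 79.1
grasp now [0.4618 0.1646 0.1018] psi 88.3 | yaw 0.2 then mm x,y,z [-1.4 -0.8 65.8]
coupon c 913.3 -252.6 len/wid 95 53 long ang 42.9 area 311
coupon c 849.4 -559.0 len/wid 89 39 long ang -89.2 area 347
coupon c 509.4 -227.2 len/wid 109 30 long ang 3.0 area 364
coupon c 475.6 -58.5 len/wid 110 30 long ang 10.0 area 366
coupon c 471.0 -140.2 len/wid 110 30 long ang -0.1 area 370
coupon c 358.7 -345.7 len/wid 82 47 long ang -39.7 area 321
```

View pics/carry.png

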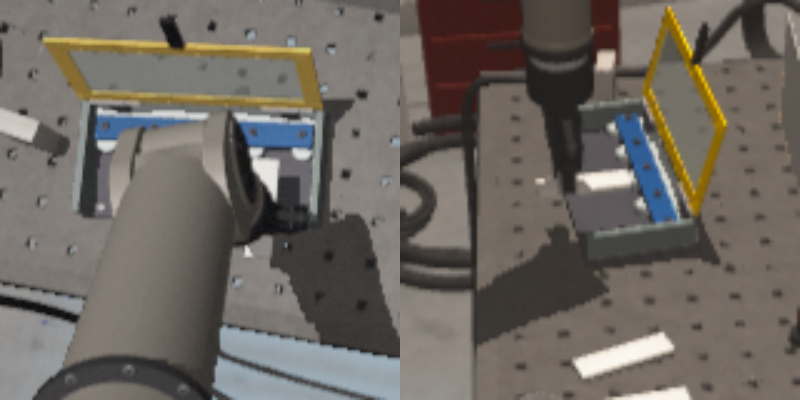

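Coupon D is held level in front of pocket 4 (side crop (580–635,178)). Lowering it.

```bash
python3 - <<'E'
from h import *
p,d=bot.read_camera("top"); X=cloud("top",d); Q=X[185:220,228:245]; Pq=p[185:220,228:245].min(2)
k=(Pq>150)&(Q[...,2]>.05)&(Q[...,2]<.13); Q=Q[k]; print(len(Q),np.round(Q.min(0),4),np.round(Q.max(0),4),np.polyfit(Q[:,0]-.52,Q[:,2],1),"y mid",np.median(Q[:,1]))
E
python3 -m pendant '[[0,-1.5e-3,-1e-3,0.02,0.2],[0,0,0,0.02,0],[0,0,0,0.02,0],[0,0,0,0.003,0],[0,0,0,0,0],[0,0,0,0,0]]'
python3 -m pendant '[[0,0,0,0.002,0],[0,0,0,0.002,0],[0,0,0,0,0],[0,0,0,0,0]]'
python3 -c "
from h import *
go([.4632,.1637,.033],88.1)"
```

```text
106 [0.4924 0.1448 0.0801] [0.538  0.1738 0.0916] [-0.02963219  0.08584121] y mid 0.15552617365302196
t: 13.95
eef_pos: [0.4639, 0.1614, 0.1943]
tool_rot: [0.0, 0.019, 1.0, -0.0]
contact_force: [-0.3, -0.7, -1.9]
gripper_width: 0.305
grasp_force: 79.3
t: 14.28
eef_pos: [0.4636, 0.1624, 0.1901]
tool_rot: [0.0, 0.018, 1.0, 0.0]
contact_force: [-0.2, -1.1, -1.7]
gripper_width: 0.303
grasp_force: 79.3
grasp now [0.4637 0.1624 0.0351] psi 87.93 | yaw -0.17 then mm x,y,z [0.5 1.2 2.1]
```

```bash
python3 -m pendant '[[0,0,1e-3,0.001,0],[0,0,0,0,0],[0,0,0,0,0]]'|grep -E "pos|contact";python3 -m pendant '[[0,0,0,0.001,0],[0,0,0,0,0],[0,0,0,0,0]]'|grep -E "pos|contact"
```

```text
eef_pos: [0.4636, 0.1634, 0.1888]
contact_force: [0.4, 0.7, -2.2]
eef_pos: [0.4636, 0.1634, 0.188]
contact_force: [-2.4, 0.6, 3.9]
```

```bash
python3 -m pendant '[[0,-0.008,0,0,0],[0,-0.008,0,0,0],[0,0,0,0,0]]'|grep -E "pos|contact";python3 -m pendant '[[0,-0.008,0,0,0],[0,-0.008,0,0,0],[0,-0.008,0,0,0],[0,0,0,0,0]]'|grep -E "pos|contact";python3 -m pendant '[[0,-0.004,0,0,0],[0,-0.004,0,0,0],[0,0,0,0,0]]'|grep -E "pos|contact"
```

```text
eef_pos: [0.4757, 0.1628, 0.1878]
contact_force: [-19.8, 0.5, 28.4]
eef_pos: [0.5022, 0.162, 0.1881]
contact_force: [-3.1, -0.4, 4.8]
eef_pos: [0.5085, 0.1618, 0.188]
contact_force: [-16.0, 0.7, 22.4]
```

```bash
python3 -m pendant '[[0,0,0,-0.001,0],[0,0,0,0,0],[0,0,0,0,0]]'|grep -E "pos|contact"; python3 - <<'E'
from h import *
go([.515,.162,.033],88.1)
p,_=bot.read_camera("top"); s,_=bot.read_camera("side")
cv2.imwrite("pics/ins.png",np.hstack([cv2.resize(p[150:230,210:290],(400,400)),cv2.resize(s[110:190,270:350],(400,400),interpolation=cv2.INTER_CUBIC)]))
E
```

```text
eef_pos: [0.5117, 0.1615, 0.1887]
contact_force: [-0.6, 1.0, -1.5]
grasp now [0.5119 0.1614 0.0337] psi 87.92 | yaw -0.18 then mm x,y,z [-3.1  0.7  0.7]
```

View pics/ins.png

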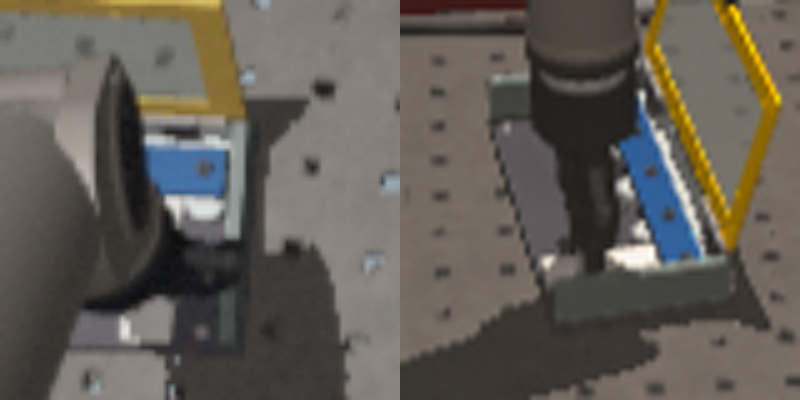

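The coupon is entering pocket 4 under the bar. I'll finish the push in small steps.

```bash
for i in 1 2 3; do :; done; python3 -m pendant '[[0,-0.002,0,0,0],[0,0,0,0,0],[0,0,0,0,0]]'|grep -E "pos|contact";python3 -m pendant '[[0,-0.002,0,0,0],[0,0,0,0,0],[0,0,0,0,0]]'|grep -E "pos|contact";python3 -m pendant '[[0,-0.002,0,0,0],[0,0,0,0,0],[0,0,0,0,0]]'|grep -E "pos|contact"
```

```text
eef_pos: [0.5138, 0.1613, 0.1886]
contact_force: [0.3, -0.1, -1.8]
eef_pos: [0.5157, 0.1613, 0.1887]
contact_force: [0.4, 0.4, -1.8]
eef_pos: [0.5173, 0.1612, 0.1886]
contact_force: [-0.6, -0.4, -1.4]
```

```bash
python3 -m pendant '[[0,-0.002,0,0,0],[0,0,0,0,0],[0,0,0,0,0]]'|grep -E "pos|contact";python3 -m pendant '[[0,-0.002,0,0,0],[0,0,0,0,0],[0,0,0,0,0]]'|grep -E "pos|contact";python3 -m pendant '[[0,-0.002,0,0,0],[0,0,0,0,0],[0,0,0,0,0]]'|grep -E "pos|contact"
```

```text
eef_pos: [0.5181, 0.1612, 0.1882]
contact_force: [-5.1, -0.1, 0.1]
eef_pos: [0.5189, 0.1612, 0.1881]
contact_force: [-9.7, 0.3, 7.2]
eef_pos: [0.5196, 0.1612, 0.1881]
contact_force: [-15.3, 0.1, 13.4]
```

```bash
python3 -m pendant '[[0.04,0,0,0,0],[0.04,0,0,0,0],[0.042,0,0,0,0],[0.042,0,0,0,0],[0.042,0,0,-0.02,0],[0.042,0,0,-0.03,0],[0.042,0,0,-0.03,0],[0.055,0.01,-0.035,0,0],[0.055,0.01,-0.035,0,0],[0.055,0.01,-0.035,0,0],[0.055,0.01,-0.035,0,0],[0.055,0.0,-0.035,0,0]]' 80; python3 -m pendant '[[0.055,0,-0.03,0,-6],[0.055,0,-0.035,0,0],[0.055,0,-0.035,0,0],[0.055,0,-0.035,0,0],[0.055,0,-0.035,0,0],[0.055,0,-0.035,0,0],[0.055,0,0,0,0],[0.055,0,0,0,0]]'
cat >> h.py <<'E'
O=np.array([.544,.248]); TH=np.radians(-1.9); RF=np.array([[np.cos(TH),-np.sin(TH)],[np.sin(TH),np.cos(TH)]])
def fx(lx,ly): return O+RF@np.array([lx,ly])
def homeview(name):
    """crop of the fixture; free-end of coupons in fixture coordinates"""
    p,d=bot.read_camera("top")
    m=(p.min(2)>150).astype(np.uint8); v,u=np.where(m[150:240,140:290]); v+=150;u+=140
    W=np.array([onplane("top",(a,b),.018)[:2] for a,b in zip(u,v)]); L=(W-O)@RF
    for k,y in enumerate([87,29,-29,-87]):
        s=L[(abs(L[:,1]-y/1000)<.022)&(L[:,0]<0.003)&(L[:,0]>-.09)]
        if len(s)>60:
            f=s[s[:,0]<-.03]; b=s[s[:,0]>-.02]
            print("pocket",k+1,"n",len(s),"rear end mm",np.round(1000*np.percentile(s[:,0],1),1),"y mid front/rear",np.round(1000*(b[:,1].max()+b[:,1].min())/2,1),np.round(1000*(f[:,1].max()+f[:,1].min())/2,1))
    cv2.imwrite(f"pics/{name}.png",cv2.resize(p[150:240,130:290],None,fx=4,fy=4,interpolation=cv2.INTER_CUBIC))
E
python3 - <<'E'
from h import *
homeview("h4"); coupons(); go([.489,-.228,.06],93)
E
```

```text
t: 18.47
eef_pos: [0.4756, -0.0139, 0.2689]
tool_rot: [-0.0, 0.018, 1.0, 0.0]
contact_force: [-0.2, 0.3, -0.3]
gripper_width: 0.644
grasp_force: 0.0
t: 19.13
eef_pos: [0.4879, -0.2197, 0.2691]
tool_rot: [0.001, -0.032, 0.999, -0.001]
contact_force: [-0.4, 0.8, -0.3]
gripper_width: 0.646
grasp_force: 0.0
pocket 4 n 222 rear end mm -59.6 y mid front/rear -87.0 -86.7
coupon c 919.4 60.3 len/wid 182 56 long ang -9.7 area 486
coupon c 913.3 -252.6 len/wid 95 53 long ang 42.9 area 307
coupon c 849.4 -559.0 len/wid 89 39 long ang -89.2 area 345
coupon c 523.6 152.8 len/wid 84 51 long ang -3.1 area 306
coupon c 475.7 -58.7 len/wid 110 29 long ang 10.0 area 367
coupon c 358.8 -345.8 len/wid 82 47 long ang -39.7 area 319
grasp now [ 0.4883 -0.2163  0.1137] psi 93.94 | yaw 0.94 then mm x,y,z [ -0.1 -11.7  53.7]
```

View pics/h4.png

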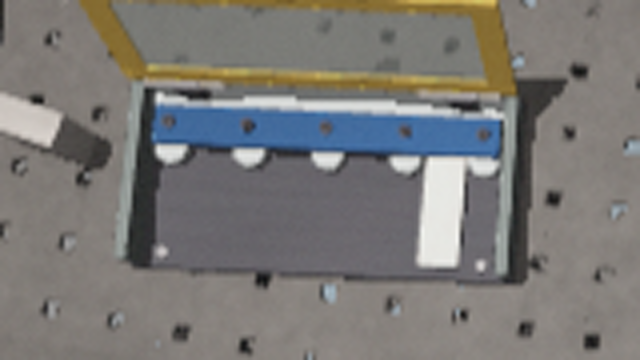

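Pocket 4's coupon is home, with its rear end at −59.6 mm and centred. Now coupon C.

```bash
python3 -m pendant '[[0.055,0,-0.012,0.02,0.9],[0.055,0,0,0.025,0],[0.055,0,0,0.02,0],[0.055,0,0,0,0],[0.055,0,0,0,0],[0.055,0,0,0,0]]'
python3 - <<'E'
from h import *
go([.489,-.228,.022],93)
s,_=bot.read_camera("side")
for r in bot.pinpoint("coupon_1","side")[:5]: print(round(r["score"],2),np.round(onplane("side",r["at"],0),3))
E
```

```text
t: 19.73
eef_pos: [0.4895, -0.2281, 0.2046]
tool_rot: [0.0, -0.027, 1.0, -0.0]
contact_force: [-0.2, 0.6, 0.5]
gripper_width: 0.65
grasp_force: 0.0
grasp now [ 0.4897 -0.2281  0.0496] psi 93.11 | yaw 0.11 then mm x,y,z [ 0.7  0.2 27.6]
0.88 [ 0.496 -0.269  0.   ]
0.55 [ 0.479 -0.052  0.   ]
0.52 [0.531 0.17  0.   ]
0.43 [ 0.466 -0.147  0.   ]
```

```bash
python3 - <<'E'
from h import *
p,_=bot.read_camera("top"); s,_=bot.read_camera("side")
print(proj("side",[.509,-.228,.008]),proj("side",[.49,-.27,.008]))
cv2.imwrite("pics/c.png",np.hstack([cv2.resize(p[170:250,330:430],(400,320)),cv2.resize(s[190:280,280:392],(400,320),interpolation=cv2.INTER_CUBIC)]))
E
```

```text
[335.35113678 237.37725074] [333.16086637 248.14261098]
```

View pics/c.png

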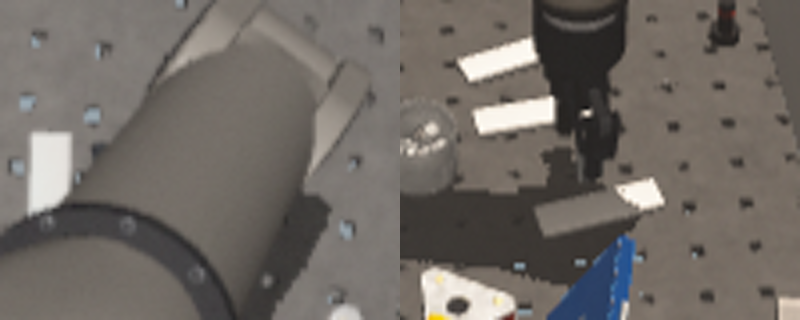

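Coupon C has been knocked and now lies near (.49,−.27), at side crop (600,207). I'll take B now and measure C again while the arm is at the fixture.

```bash
python3 -m pendant '[[0.055,0,0,-0.03,0],[0.055,0,0,-0.025,0],[0.055,0.013,0.03,0,3],[0.055,0.013,0.03,0,0],[0.055,0.012,0.025,0,0],[0.055,0,0,0,0],[0.055,0,0,0,0]]'
python3 - <<'E'
from h import *
go([.451,-.140,.022],90)
E
```

```text
t: 20.52
eef_pos: [0.4491, -0.1433, 0.2593]
tool_rot: [0.0, -0.002, 1.0, 0.0]
contact_force: [-0.6, 0.6, -0.5]
gripper_width: 0.643
grasp_force: 0.0
grasp now [ 0.4492 -0.1432  0.1043] psi 90.18 | yaw 0.18 then mm x,y,z [-1.8  3.2 82.3]
```

```bash
python3 -m pendant '[[0.055,-0.002,0.003,0.025,0],[0.055,0,0,0.025,0],[0.055,0,0,0.02,0],[0.055,0,0,0.0115,0],[0.055,0,0,0,0],[0.055,0,0,0,0],[0.055,0,0,0,0]]'
python3 - <<'E'
from h import *
go([.451,-.140,.0225],90)
s,_=bot.read_camera("side"); 
for r in bot.pinpoint("coupon_1","side")[:5]: print(round(r["score"],2),np.round(onplane("side",r["at"],0),3))
E
```

```text
t: 21.1
eef_pos: [0.4519, -0.1425, 0.178]
tool_rot: [0.001, 0.0, 1.0, -0.0]
contact_force: [-0.4, -0.2, 0.2]
gripper_width: 0.644
grasp_force: 0.0
grasp now [ 0.4522 -0.1426  0.023 ] psi 89.96 | yaw -0.04 then mm x,y,z [1.2 2.6 0.5]
0.74 [ 0.47  -0.138  0.   ]
0.58 [ 0.492 -0.277  0.   ]
0.43 [ 0.478 -0.052  0.   ]
```

```bash
python3 -m pendant '[[0.055,0.001,0.0025,0,0],[0.055,0,0,0,0],[0,0,0,0,0],[0,0,0,0,0],[0,0,0,0,0],[0,0,0,0,0],[0,0,0,0,0],[0,0,0,0,0],[0,0,0,0,0]]' 80
python3 -m pendant '[[0,0,0,-0.02,0],[0,0,0,-0.03,0],[0,0,0,-0.03,1.9],[0,0,0.02,0,0],[0,0,0.03,0,0],[0,0,0.03,0,0],[0,0,0.03,0,0],[0,0,0.03,0,0],[0,0,0.03,0,0],[0,0,0.03,0,0],[0,0,0.03,0,0],[0,0,0.03,0,0]]'
python3 -m pendant '[[0,0,0.03,0,0],[0,0,0.03,0,0],[0,0,0.03,0,0],[0,0,0.02,0,0],[0,0,0,0,0],[0,0,0,0,0]]'
python3 - <<'E'
from h import *
print(fx(-.078,-.029)); go([*fx(-.078,-.029),.036],88.1); coupons()
E
```

```text
t: 21.95
eef_pos: [0.4505, -0.1392, 0.178]
tool_rot: [0.0, 0.0, 1.0, 0.0]
contact_force: [-3.2, 1.5, 10.9]
gripper_width: 0.305
grasp_force: 78.0
t: 22.95
eef_pos: [0.4583, 0.1222, 0.2571]
tool_rot: [-0.0, 0.016, 1.0, -0.0]
contact_force: [0.2, -0.1, -1.4]
gripper_width: 0.311
grasp_force: 78.9
t: 23.45
eef_pos: [0.462, 0.2318, 0.2569]
tool_rot: [-0.0, 0.015, 1.0, -0.0]
contact_force: [-0.2, -0.8, -1.8]
gripper_width: 0.307
grasp_force: 78.9
[0.46508138 0.22160205]
grasp now [0.4619 0.2318 0.1019] psi 88.29 | yaw 0.19 then mm x,y,z [ -3.5 -10.1  65.9]
coupon c 908.8 370.3 len/wid 100 82 long ang -10.3 area 323
coupon c 913.4 -252.5 len/wid 95 53 long ang 42.9 area 310
coupon c 895.3 309.5 len/wid 88 67 long ang -54.6 area 261
coupon c 849.4 -559.0 len/wid 89 39 long ang -89.2 area 347
coupon c 523.6 152.8 len/wid 84 51 long ang -3.1 area 298
coupon c 497.9 -265.6 len/wid 109 30 long ang 2.7 area 370
coupon c 474.9 -58.9 len/wid 111 29 long ang 10.0 area 361
coupon c 358.8 -345.8 len/wid 82 47 long ang -39.7 area 318
```

```bash
python3 -m pendant '[[0,-3.5e-3,-0.01,0.02,0.2],[0,0,0,0.02,0],[0,0,0,0.02,0],[0,0,0,0.006,0],[0,0,0,0,0],[0,0,0,0,0],[0,0,0,0,0]]'|grep -E "pos|contact"
python3 - <<'E'
from h import *
go([*fx(-.078,-.029),.034],88.1)
E
python3 -m pendant '[[0,0,0,0.001,0],[0,0,0,0,0],[0,0,0,0,0]]'|grep -E "pos|contact"
```

```text
eef_pos: [0.4661, 0.2203, 0.1922]
contact_force: [0.3, 0.3, -1.3]
grasp now [0.4663 0.2203 0.0372] psi 87.88 | yaw -0.22 then mm x,y,z [1.3 1.2 3.2]
eef_pos: [0.4657, 0.2207, 0.1908]
contact_force: [0.4, 1.1, -1.9]
```

```bash
python3 -m pendant '[[0,0,1e-3,0.002,0],[0,0,0,0,0],[0,0,0,0,0]]'|grep -E "pos|contact"
python3 -m pendant '[[0,-0.008,0,0,0],[0,-0.008,0,0,0],[0,0,0,0,0]]'|grep -E "pos|contact"; python3 -m pendant '[[0,-0.008,0,0,0],[0,-0.008,0,0,0],[0,0,0,0,0]]'|grep -E "pos|contact"
```

```text
eef_pos: [0.4656, 0.2218, 0.1882]
contact_force: [-0.6, -0.0, -1.1]
eef_pos: [0.4833, 0.221, 0.1886]
contact_force: [-0.0, 0.3, -1.5]
eef_pos: [0.4991, 0.2203, 0.1885]
contact_force: [0.1, 0.4, -0.9]
```

```bash
python3 -m pendant '[[0,-0.007,0,0,0],[0,-0.007,0,0,0],[0,0,0,0,0]]'|grep -E "pos|contact"
for k in 1; do python3 -m pendant '[[0,-0.002,0,0,0],[0,0,0,0,0],[0,0,0,0,0]]'|grep -E "pos|contact"; done; python3 -m pendant '[[0,-0.002,0,0,0],[0,0,0,0,0],[0,0,0,0,0]]'|grep -E "pos|contact"; python3 -m pendant '[[0,-0.002,0,0,0],[0,0,0,0,0],[0,0,0,0,0]]'|grep -E "pos|contact"
```

```text
eef_pos: [0.5125, 0.2198, 0.1884]
contact_force: [1.5, 1.0, -2.0]
eef_pos: [0.5133, 0.2198, 0.1882]
contact_force: [-1.6, -0.5, 2.0]
eef_pos: [0.5158, 0.2197, 0.1882]
contact_force: [0.1, -0.7, -0.4]
eef_pos: [0.5177, 0.2196, 0.1882]
contact_force: [-1.2, 0.2, -0.0]
```

```bash
python3 -m pendant '[[0,-0.002,0,0,0],[0,0,0,0,0],[0,0,0,0,0]]'|grep -E "pos|contact"; python3 -m pendant '[[0,-0.002,0,0,0],[0,0,0,0,0],[0,0,0,0,0]]'|grep -E "pos|contact"; python3 -m pendant '[[0,-0.002,0,0,0],[0,0,0,0,0],[0,0,0,0,0]]'|grep -E "pos|contact"
```

```text
eef_pos: [0.5184, 0.2197, 0.1881]
contact_force: [-6.6, 1.1, 6.2]
eef_pos: [0.5191, 0.2197, 0.1881]
contact_force: [-11.6, -0.3, 12.2]
eef_pos: [0.5198, 0.2197, 0.188]
contact_force: [-17.4, 1.0, 18.1]
```

```bash
python3 -m pendant '[[0.04,0,0,0,0],[0.04,0,0,0,0],[0.042,0,0,0,0],[0.042,0,0,0,0],[0.042,0,0,-0.02,0],[0.042,0,0,-0.03,0],[0.042,0,0,-0.03,0],[0.055,0.01,-0.035,0,0],[0.055,0.01,-0.035,0,0],[0.055,0.01,-0.035,0,0],[0.055,0.01,-0.035,0,0],[0.055,0.0,-0.035,0,0]]'; python3 -m pendant '[[0.055,0,-0.035,0,-4.6],[0.055,0,-0.035,0,0],[0.055,0,-0.035,0,0],[0.055,0,-0.035,0,0],[0.055,0,-0.035,0,0],[0.055,0,-0.035,0,0],[0.055,0,-0.035,0,0],[0.055,0,-0.035,0,0],[0.055,0,-0.025,0,0],[0.055,0,0,0,0],[0.055,0,0,0,0]]'
python3 - <<'E'
from h import *
homeview("h3"); coupons(); go([.478,-.2665,.0225],92.7); 
s,_=bot.read_camera("side")
for r in bot.pinpoint("coupon_1","side")[:6]: print(round(r["score"],2),np.round(onplane("side",r["at"],0),3))
E
```

```text
t: 27.83
eef_pos: [0.4756, 0.0444, 0.2682]
tool_rot: [-0.0, 0.018, 1.0, 0.0]
contact_force: [0.4, 0.4, -0.4]
gripper_width: 0.644
grasp_force: 0.0
t: 28.75
eef_pos: [0.4876, -0.2608, 0.2683]
tool_rot: [0.0, -0.02, 1.0, -0.001]
contact_force: [-1.0, 0.1, -0.8]
gripper_width: 0.643
grasp_force: 0.0
pocket 3 n 226 rear end mm -83.7 y mid front/rear -29.6 -25.1
pocket 4 n 222 rear end mm -59.6 y mid front/rear -87.0 -86.7
coupon c 913.4 -252.5 len/wid 95 53 long ang 42.9 area 304
coupon c 849.4 -559.0 len/wid 89 39 long ang -89.2 area 345
coupon c 525.9 221.9 len/wid 83 30 long ang -3.5 area 278
coupon c 523.7 152.5 len/wid 83 51 long ang -2.6 area 306
coupon c 475.2 -58.7 len/wid 111 29 long ang 10.0 area 366
coupon c 358.1 -346.4 len/wid 82 45 long ang -39.4 area 292
grasp now [ 0.488 -0.258  0.113] psi 92.55 | yaw -0.15 then mm x,y,z [10.4 -8.  90.5]
0.79 [ 0.498 -0.267  0.   ]
0.6 [ 0.471 -0.055  0.   ]
0.58 [0.524 0.178 0.   ]
0.46 [0.53  0.227 0.   ]
```

```bash
python3 -m pendant '[[0.055,0.0105,-0.008,0.025,0],[0.055,0,0,0.025,0],[0.055,0,0,0.022,0],[0.055,0,0,0.018,0],[0.055,0,0,0,0],[0.055,0,0,0,0],[0.055,0,0,0,0]]'
python3 - <<'E'
from h import *
go([.478,-.2665,.0225],92.7)
E
python3 -m pendant '[[0,0,0,0,0],[0,0,0,0,0],[0,0,0,0,0],[0,0,0,0,0],[0,0,0,0,0],[0,0,0,0,0],[0,0,0,0,0]]' 80
```

```text
t: 29.53
eef_pos: [0.4783, -0.2669, 0.1791]
tool_rot: [0.0, -0.022, 1.0, -0.0]
contact_force: [-0.3, -0.9, 0.0]
gripper_width: 0.641
grasp_force: 0.0
grasp now [ 0.4785 -0.2669  0.0241] psi 92.58 | yaw -0.12 then mm x,y,z [0.5 0.4 1.6]
t: 30.12
eef_pos: [0.4783, -0.2673, 0.1799]
tool_rot: [0.001, -0.022, 1.0, -0.0]
contact_force: [-1.5, 1.9, 10.5]
gripper_width: 0.288
grasp_force: 78.1
```

```bash
python3 -m pendant '[[0,0,0,-0.02,0],[0,0,0,-0.03,0],[0,0,0,-0.03,4.5],[0,0.002,0.02,0,0],[0,0.002,0.03,0,0],[0,0.002,0.03,0,0],[0,0.002,0.03,0,0],[0,0.002,0.03,0,0],[0,0.002,0.03,0,0],[0,0.003,0.03,0,0],[0,0.003,0.03,0,0],[0,0.003,0.03,0,0]]'
python3 -m pendant '[[0,0.003,0.03,0,0],[0,0.003,0.03,0,0],[0,0.003,0.03,0,0],[0,0.003,0.03,0,0],[0,0,0.03,0,0],[0,0,0.03,0,0],[0,0,0.03,0,0],[0,0,0.03,0,0],[0,0,0.03,0,0],[0,0,0.017,0,0],[0,0,0,0,0],[0,0,0,0,0]]'
python3 - <<'E'
from h import *
print(fx(-.078,.029)); go([*fx(-.078,.029),.036],88.1); coupons()
E
```

```text
t: 31.12
eef_pos: [0.4654, -0.0051, 0.2588]
tool_rot: [0.0, 0.017, 1.0, 0.0]
contact_force: [0.5, 0.2, -1.4]
gripper_width: 0.278
grasp_force: 78.7
t: 32.12
eef_pos: [0.4634, 0.281, 0.2583]
tool_rot: [0.0, 0.016, 1.0, -0.0]
contact_force: [0.7, -0.5, -2.4]
gripper_width: 0.279
grasp_force: 78.7
[0.46700438 0.27957016]
grasp now [0.4635 0.281  0.1033] psi 88.12 | yaw 0.02 then mm x,y,z [-3.6 -1.3 67.3]
coupon c 913.3 -252.6 len/wid 95 53 long ang 42.9 area 311
coupon c 849.4 -559.2 len/wid 89 39 long ang -89.2 area 346
coupon c 526.0 222.0 len/wid 83 30 long ang -3.5 area 275
coupon c 523.6 152.8 len/wid 84 51 long ang -3.1 area 309
coupon c 475.6 -58.8 len/wid 110 29 long ang 10.0 area 366
coupon c 358.4 -346.4 len/wid 82 46 long ang -39.4 area 320
```

Still held. Target TCP z about 0.190.

```bash
python3 -m pendant '[[0,-3.5e-3,-1e-3,0.02,0],[0,0,0,0.02,0],[0,0,0,0.02,0],[0,0,0,0.004,0],[0,0,0,0,0],[0,0,0,0,0],[0,0,0,0,0]]'|grep -E "pos|contact"
python3 - <<'E'
from h import *
go([*fx(-.078,.029),.035],88.1)
E
python3 -m pendant '[[0,0,0,0.001,0],[0,0,0,0,0],[0,0,0,0,0]]'|grep -E "pos|contact"
```

```text
eef_pos: [0.4678, 0.2791, 0.1954]
contact_force: [0.1, 0.5, -0.3]
grasp now [0.468  0.2792 0.0404] psi 87.96 | yaw -0.14 then mm x,y,z [1.  0.3 5.4]
eef_pos: [0.4672, 0.2797, 0.1938]
contact_force: [-0.0, 0.4, -1.6]
```

```bash
python3 -m pendant '[[0,0,0,0.002,0],[0,0,0,0.001,0],[0,0,0,0,0],[0,0,0,0,0]]'|grep -E "pos|contact"
python3 -m pendant '[[0,-0.008,0,0,0],[0,-0.008,0,0,0],[0,0,0,0,0]]'|grep -E "pos|contact"; python3 -m pendant '[[0,-0.008,0,0,0],[0,-0.008,0,0,0],[0,0,0,0,0]]'|grep -E "pos|contact"
```

```text
eef_pos: [0.4671, 0.2796, 0.1902]
contact_force: [0.0, 1.1, -0.9]
eef_pos: [0.4848, 0.2788, 0.1905]
contact_force: [0.5, -0.4, -0.6]
eef_pos: [0.5007, 0.2782, 0.1905]
contact_force: [0.7, -0.4, -0.8]
```

```bash
python3 -m pendant '[[0,-0.007,0,0,0],[0,-0.007,0,0,0],[0,0,0,0,0]]'|grep -E "pos|contact"
python3 -m pendant '[[0,-0.003,0,0,0],[0,0,0,0,0],[0,0,0,0,0]]'|grep -E "pos|contact"; python3 -m pendant '[[0,-0.002,0,0,0],[0,0,0,0,0],[0,0,0,0,0]]'|grep -E "pos|contact"; python3 -m pendant '[[0,-0.002,0,0,0],[0,0,0,0,0],[0,0,0,0,0]]'|grep -E "pos|contact"
```

```text
eef_pos: [0.5143, 0.2778, 0.1904]
contact_force: [0.6, 0.2, -0.6]
eef_pos: [0.5161, 0.2778, 0.1902]
contact_force: [-0.6, -0.9, 0.9]
eef_pos: [0.5182, 0.2778, 0.1902]
contact_force: [-0.8, 0.1, -0.1]
eef_pos: [0.5204, 0.2777, 0.1902]
contact_force: [0.3, -1.0, -1.5]
```

```bash
python3 -m pendant '[[0,-0.002,0,0,0],[0,0,0,0,0],[0,0,0,0,0]]'|grep -E "pos|contact"; python3 -m pendant '[[0,-0.002,0,0,0],[0,0,0,0,0],[0,0,0,0,0]]'|grep -E "pos|contact"; python3 -m pendant '[[0,-0.002,0,0,0],[0,0,0,0,0],[0,0,0,0,0]]'|grep -E "pos|contact"
```

```text
eef_pos: [0.5223, 0.2776, 0.1902]
contact_force: [-0.4, -0.0, -1.0]
eef_pos: [0.5231, 0.2777, 0.1901]
contact_force: [-5.6, -0.6, 4.3]
eef_pos: [0.5238, 0.2778, 0.19]
contact_force: [-10.1, -0.8, 9.7]
```

```bash
python3 -m pendant '[[0,-0.002,0,0,0],[0,0,0,0,0]]'|grep contact; python3 -m pendant '[[0.04,0,0,0,0],[0.04,0,0,0,0],[0.042,0,0,0,0],[0.042,0,0,0,0],[0.042,0,0,-0.02,0],[0.042,0,0,-0.03,0],[0.042,0,0,-0.03,0],[0.055,0.015,-0.035,0,0],[0.055,0.015,-0.035,0,0],[0.055,0.015,-0.035,0,0],[0.055,0.015,-0.035,0,0],[0.055,0.0,-0.035,0,0]]'; python3 -m pendant '[[0.055,0,-0.035,0,-6],[0.055,0,-0.035,0,-6],[0.055,0,-0.035,0,0],[0.055,0,-0.035,0,0],[0.055,0,-0.02,0,0],[0.055,0,0,0,0],[0.055,0,0,0,0]]'
python3 - <<'E'
from h import *
homeview("h2"); coupons(); go([.4558,-.0622,.0225],100); 
s,_=bot.read_camera("side")
for r in bot.pinpoint("coupon_1","side")[:6]: print(round(r["score"],2),np.round(onplane("side",r["at"],0),3))
E
```

```text
contact_force: [-15.6, -0.4, 15.3]
t: 36.75
eef_pos: [0.4595, 0.103, 0.27]
tool_rot: [-0.001, 0.017, 1.0, 0.0]
contact_force: [0.2, -1.2, -0.2]
gripper_width: 0.643
grasp_force: 0.0
t: 37.33
eef_pos: [0.4793, -0.0554, 0.2704]
tool_rot: [0.0, -0.086, 0.996, -0.0]
contact_force: [0.6, 0.4, 0.1]
gripper_width: 0.641
grasp_force: 0.0
pocket 2 n 219 rear end mm -59.1 y mid front/rear 29.6 29.4
pocket 3 n 228 rear end mm -83.7 y mid front/rear -29.6 -25.1
pocket 4 n 222 rear end mm -59.6 y mid front/rear -87.0 -86.7
coupon c 913.3 -252.6 len/wid 95 53 long ang 42.9 area 320
coupon c 849.4 -559.2 len/wid 89 39 long ang -89.2 area 347
coupon c 526.9 280.9 len/wid 80 30 long ang -1.7 area 273
coupon c 525.9 221.9 len/wid 83 30 long ang -3.3 area 281
coupon c 523.6 152.8 len/wid 84 51 long ang -3.1 area 310
coupon c 358.8 -345.8 len/wid 82 47 long ang -39.7 area 324
grasp now [ 0.4791 -0.0531  0.1152] psi 100.07 | yaw 0.07 then mm x,y,z [24.5 -5.  92.7]
0.72 [ 0.478 -0.055  0.   ]
0.53 [0.543 0.233 0.   ]
0.37 [0.555 0.283 0.   ]
```

View pics/h2.png

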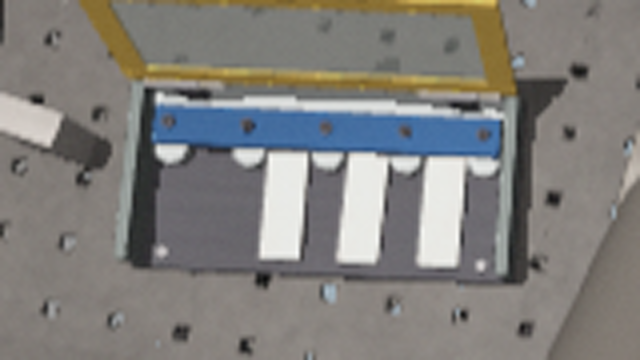

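Three coupons are home and aligned, with rear ends at crop rows 258, 262 and 265, parallel to the plate edge. Now coupon A.

```bash
python3 -m pendant '[[0.055,0.0245,-0.005,0.025,0],[0.055,0,0,0.025,0],[0.055,0,0,0.022,0],[0.055,0,0,0.020,0],[0.055,0,0,0,0],[0.055,0,0,0,0],[0.055,0,0,0,0]]'
python3 - <<'E'
from h import *
go([.4558,-.0622,.0225],100)
E
python3 -m pendant '[[0.055,0,0,0.001,0],[0,0,0,0,0],[0,0,0,0,0],[0,0,0,0,0],[0,0,0,0,0],[0,0,0,0,0],[0,0,0,0,0],[0,0,0,0,0]]' 80
```

```text
t: 38.12
eef_pos: [0.4562, -0.0626, 0.179]
tool_rot: [0.0, -0.088, 0.996, 0.0]
contact_force: [-0.6, 0.2, 0.8]
gripper_width: 0.642
grasp_force: 0.0
grasp now [ 0.4563 -0.0626  0.024 ] psi 100.08 | yaw 0.08 then mm x,y,z [0.4 0.5 1.5]
t: 38.78
eef_pos: [0.4561, -0.0631, 0.1785]
tool_rot: [0.001, -0.087, 0.996, 0.0]
contact_force: [-1.8, 1.3, 13.1]
gripper_width: 0.302
grasp_force: 78.0
```

```bash
python3 -m pendant '[[0,0,0,-0.02,0],[0,0,0,-0.03,0],[0,0,0,-0.03,6],[0,0,0,0,6],[0,0,0.02,0,0],[0,0,0.03,0,0],[0,0,0.03,0,0],[0,0,0.03,0,0],[0,0,0.03,0,0],[0,0,0.03,0,0],[0,0,0.03,0,0],[0,0,0.03,0,0]]'
python3 -m pendant '[[0,0,0.03,0,0],[0,0,0.03,0,0],[0,0,0.03,0,0],[0,0,0.03,0,0],[0,0,0.03,0,0],[0,0,0.02,0,0],[0,0,0,0,0],[0,0,0,0,0]]'
python3 - <<'E'
from h import *
print(fx(-.078,.087)); go([*fx(-.078,.087),.036],88.1)
E
```

```text
t: 39.78
eef_pos: [0.4632, 0.1682, 0.2575]
tool_rot: [-0.0, 0.017, 1.0, 0.0]
contact_force: [1.0, -0.6, -1.2]
gripper_width: 0.306
grasp_force: 79.0
t: 40.45
eef_pos: [0.4689, 0.338, 0.2571]
tool_rot: [-0.0, 0.016, 1.0, 0.0]
contact_force: [1.2, -0.4, -1.3]
gripper_width: 0.307
grasp_force: 79.0
[0.46892738 0.33753827]
grasp now [0.4689 0.338  0.1021] psi 88.19 | yaw 0.09 then mm x,y,z [-0.1 -0.4 66.1]
```

```bash
python3 -m pendant '[[0,0,0,0.02,0],[0,0,0,0.02,0],[0,0,0,0.02,0],[0,0,0,0.004,0],[0,0,0,0,0],[0,0,0,0,0],[0,0,0,0,0]]'|grep -E "pos|contact"
python3 -m pendant '[[0,0,0,0.001,0],[0,0,0,0,0],[0,0,0,0,0]]'|grep -E "pos|contact"
python3 -c "
from h import *
go([*fx(-.078,.087),.0335],88.1)"
```

```text
eef_pos: [0.4702, 0.3364, 0.1945]
contact_force: [0.6, 0.2, -1.2]
eef_pos: [0.4696, 0.3368, 0.1929]
contact_force: [1.2, 0.6, -1.9]
grasp now [0.4697 0.3369 0.0379] psi 88.03 | yaw -0.07 then mm x,y,z [0.8 0.6 4.4]
```

```bash
python3 -m pendant '[[0,0,0.5e-3,0.002,0],[0,0,0,0.0015,0],[0,0,0,0,0],[0,0,0,0,0]]'|grep -E "pos|contact"
python3 -m pendant '[[0,-0.008,0,0,0],[0,-0.008,0,0,0],[0,0,0,0,0]]'|grep -E "pos|contact"; python3 -m pendant '[[0,-0.008,0,0,0],[0,-0.008,0,0,0],[0,0,0,0,0]]'|grep -E "pos|contact";  python3 -m pendant '[[0,-0.005,0,0,0],[0,-0.005,0,0,0],[0,0,0,0,0]]'|grep -E "pos|contact"
```

```text
eef_pos: [0.4695, 0.3373, 0.1887]
contact_force: [-0.0, 0.1, -0.6]
eef_pos: [0.4872, 0.3363, 0.1891]
contact_force: [0.2, 0.3, -1.2]
eef_pos: [0.5031, 0.3357, 0.189]
contact_force: [1.1, -0.9, -1.0]
eef_pos: [0.5122, 0.3356, 0.1888]
contact_force: [-0.1, 0.0, -1.4]
```

```bash
python3 -m pendant '[[0,-0.003,0,0,0],[0,0,0,0,0],[0,0,0,0,0]]'|grep -E "pos|contact"; python3 -m pendant '[[0,-0.002,0,0,0],[0,0,0,0,0],[0,0,0,0,0]]'|grep -E "pos|contact"; python3 -m pendant '[[0,-0.002,0,0,0],[0,0,0,0,0],[0,0,0,0,0]]'|grep -E "pos|contact"
```

```text
eef_pos: [0.5146, 0.3355, 0.1887]
contact_force: [-0.5, 0.0, 0.1]
eef_pos: [0.5167, 0.3355, 0.1887]
contact_force: [-1.4, 0.3, 0.5]
eef_pos: [0.5189, 0.3354, 0.1887]
contact_force: [0.6, -0.0, -0.7]
```

```bash
python3 -m pendant '[[0,-0.002,0,0,0],[0,0,0,0,0],[0,0,0,0,0]]'|grep -E "pos|contact"; python3 -m pendant '[[0,-0.002,0,0,0],[0,0,0,0,0],[0,0,0,0,0]]'|grep -E "pos|contact"; python3 -m pendant '[[0,-0.002,0,0,0],[0,0,0,0,0],[0,0,0,0,0]]'|grep -E "pos|contact"
```

```text
eef_pos: [0.5208, 0.3354, 0.1887]
contact_force: [0.5, -0.7, -1.3]
eef_pos: [0.5228, 0.3353, 0.1887]
contact_force: [0.2, 0.9, -1.1]
eef_pos: [0.5242, 0.3353, 0.1887]
contact_force: [-3.8, -0.4, 2.7]
```

Contact with the stop. I'll press a little more, release, back off and look.

```bash
python3 -m pendant '[[0,-0.002,0,0,0],[0,-0.002,0,0,0],[0,0,0,0,0],[0,0,0,0,0]]'|grep -E "pos|contact"; python3 -m pendant '[[0.04,0,0,0,0],[0.04,0,0,0,0],[0.042,0,0,0,0],[0.042,0,0,0,0],[0.042,0,0,-0.02,0],[0.042,0,0,-0.03,0],[0.042,0,0,-0.03,0],[0.05,0.01,-0.035,-0.02,0],[0.05,0.01,-0.035,-0.03,0],[0.05,0.01,-0.035,-0.03,0],[0.05,0,-0.035,-0.03,0],[0.05,0.0,-0.035,0,0]]'; python3 -m pendant '[[0.05,0,-0.035,0,0],[0.05,0,-0.035,0,0],[0.05,0,-0.035,0,0],[0.05,0,-0.035,0,0],[0.05,0,0,0,0],[0.05,0,0,0,0]]'
python3 - <<'E'
from h import *
homeview("h1")
p,_=bot.read_camera("top")
for z,n in((.2047,"tab"),): print(n,np.round(proj("top",[.6455,.2443,z]),1))
for r in bot.pinpoint("cover_tab","top")[:2]: print(r["score"],np.round(r["at"],1),np.round(onplane("top",r["at"],.205),4))
go([.6465,.2435,.205],88.1)
E
```

```text
eef_pos: [0.5256, 0.3355, 0.1886]
contact_force: [-13.4, -1.3, 14.6]
t: 45.2
eef_pos: [0.4967, 0.1718, 0.3737]
tool_rot: [0.004, 0.017, 1.0, 0.003]
contact_force: [1.8, -0.0, 0.6]
gripper_width: 0.588
grasp_force: 0.0
t: 45.7
eef_pos: [0.4905, 0.0303, 0.3693]
tool_rot: [0.001, 0.02, 1.0, 0.0]
contact_force: [-0.4, 1.1, -0.4]
gripper_width: 0.588
grasp_force: 0.0
pocket 1 n 219 rear end mm -58.8 y mid front/rear 87.5 87.4
pocket 2 n 218 rear end mm -59.1 y mid front/rear 29.6 29.5
pocket 3 n 228 rear end mm -83.7 y mid front/rear -29.6 -25.1
tab [197.8 142.5]
0.95 [201.5 143.7] [0.6424 0.2346 0.205 ]
grasp now [0.4908 0.034  0.2139] psi 88.11 | yaw 0.01 then mm x,y,z [-148.7  214.6    8.9]
```

View pics/h1.png

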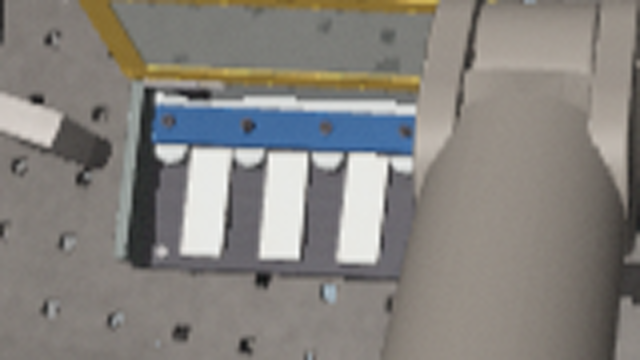

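Pocket 1 is home as well. Now I'll go above the tab.

```bash
python3 -m pendant '[[0.06,0,0,-0.03,0],[0.06,0,0,-0.03,0],[0.06,-0.02,0.03,0,0],[0.06,-0.02,0.03,0,0],[0.06,-0.02,0.03,0,0],[0.06,-0.02,0.03,0,0],[0.06,-0.02,0.03,0,0],[0.06,-0.02,0.03,0,0],[0.06,-0.02,0.03,0,0],[0.06,-0.0095,0.004,0,0],[0.06,0,0,0,0],[0.06,0,0,0,0]]'
python3 -m pendant '[[0.055,0,0,0,0],[0.055,0,0,0,0]]'
python3 - <<'E'
from h import *
go([.6475,.2435,.2055],88.1)
s,_=bot.read_camera("side");p,_=bot.read_camera("top")
cv2.imwrite("pics/tab2.png",np.hstack([cv2.resize(s[60:160,270:370],(500,500),interpolation=cv2.INTER_CUBIC),cv2.resize(p[110:210,150:210],(300,500))]))
E
```

```text
t: 46.85
eef_pos: [0.6469, 0.2431, 0.4278]
tool_rot: [-0.001, 0.016, 1.0, -0.001]
contact_force: [0.6, -1.8, -0.7]
gripper_width: 0.703
grasp_force: 0.0
t: 47.02
eef_pos: [0.6467, 0.2406, 0.4291]
tool_rot: [-0.0, 0.018, 1.0, -0.0]
contact_force: [0.3, 0.0, -0.3]
gripper_width: 0.647
grasp_force: 0.0
grasp now [0.6466 0.2406 0.2741] psi 87.97 | yaw -0.13 then mm x,y,z [-0.8  2.9 68.6]
```

View pics/tab2.png

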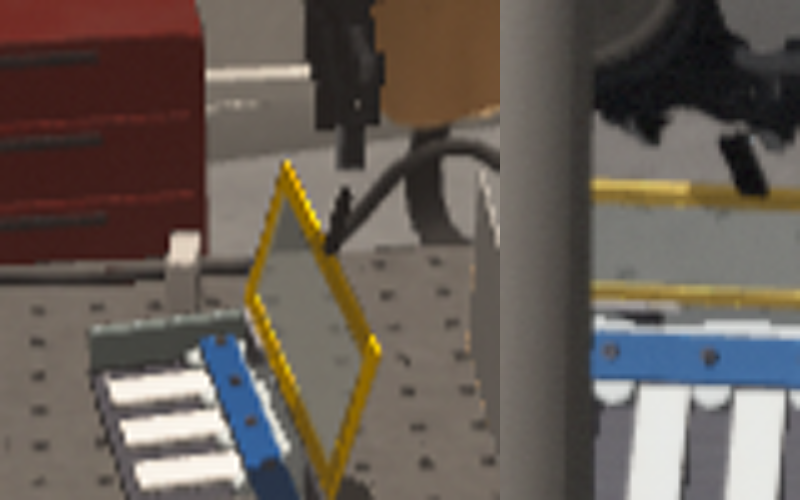

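The tab at (340,215) in the side crop sits directly under the fingers, and the top view shows them straddling it. Lower and pinch.

```bash
python3 -m pendant '[[0.055,-0.001,0.002,0.02,0],[0.055,0,0,0.02,0],[0.055,0,0,0.02,0],[0.055,0,0,0.009,0],[0.055,0,0,0,0],[0.055,0,0,0,0],[0.055,0,0,0,0]]'
python3 -c "
from h import *
go([.6475,.2435,.2055],88.1)"
python3 -m pendant '[[0,0,0,0,0],[0,0,0,0,0],[0,0,0,0,0],[0,0,0,0,0],[0,0,0,0,0],[0,0,0,0,0],[0,0,0,0,0],[0,0,0,0,0],[0,0,0,0,0]]' 40
python3 -c "
from h import *
go([.6475,.2435,.2055],88.1)"
```

```text
t: 47.7
eef_pos: [0.6487, 0.2433, 0.3614]
tool_rot: [0.001, 0.017, 1.0, 0.0]
contact_force: [0.5, 0.2, 0.4]
gripper_width: 0.643
grasp_force: 0.0
grasp now [0.649  0.2434 0.2064] psi 88.01 | yaw -0.09 then mm x,y,z [1.5 0.  0.9]
t: 48.45
eef_pos: [0.6485, 0.2436, 0.3607]
tool_rot: [0.0, 0.017, 1.0, 0.0]
contact_force: [-1.3, 2.1, 5.4]
gripper_width: 0.176
grasp_force: 39.6
grasp now [0.6486 0.2437 0.2057] psi 88.04 | yaw -0.06 then mm x,y,z [ 1.1 -0.3  0.2]
```

```bash
python3 -c "
import numpy as np
t=np.r_[np.arange(1.82,.3,-.09),np.arange(.29,-.001,-.03)[1:],0]
t=np.r_[np.arange(1.82,.29,-.09), np.linspace(.29,0,11)[1:]]
for a,b in zip(t,t[1:]): print(round(b,3),'%.1f,0,%.1f'%(160*(np.cos(b)-np.cos(a)),160*(np.sin(a)-np.sin(b))))
"
```

```text
1.73 14.1,0,-2.9
1.64 14.3,0,-1.6
1.55 14.4,0,-0.3
1.46 14.4,0,0.9
1.37 14.2,0,2.2
1.28 14.0,0,3.5
1.19 13.6,0,4.7
1.1 13.1,0,5.9
1.01 12.5,0,7.1
0.92 11.8,0,8.2
0.83 11.0,0,9.2
0.74 10.2,0,10.2
0.65 9.2,0,11.1
0.56 8.2,0,11.8
0.47 7.1,0,12.5
0.38 5.9,0,13.1
0.261 6.0,0,18.1
0.232 1.1,0,4.5
0.203 1.0,0,4.5
0.174 0.9,0,4.6
0.145 0.7,0,4.6
0.116 0.6,0,4.6
0.087 0.5,0,4.6
0.058 0.3,0,4.6
0.029 0.2,0,4.6
0.0 0.1,0,4.6
```

```bash
python3 -m pendant '[[0,14.1e-3,0,-2.9e-3,0],[0,14.3e-3,0,-1.6e-3,0],[0,14.4e-3,0,-0.3e-3,0],[0,14.4e-3,0,0.9e-3,0],[0,14.2e-3,0,2.2e-3,0],[0,14e-3,0,3.5e-3,0],[0,13.6e-3,0,4.7e-3,0],[0,0,0,0,0],[0,0,0,0,0]]'
python3 -c "
from h import *
t=1.19; go([.6055-.16*np.cos(t),.2503-.031*.16*(1-np.cos(t)),.05+.16*np.sin(t)],88.2)"
```

```text
t: 49.2
eef_pos: [0.5488, 0.2469, 0.3539]
tool_rot: [-0.0, 0.017, 1.0, 0.0]
contact_force: [-3.2, 0.4, 5.6]
gripper_width: 0.181
grasp_force: 41.7
grasp now [0.5487 0.247  0.1989] psi 88.05 | yaw -0.15 then mm x,y,z [2.7 0.1 0.3]
```

```bash
python3 -m pendant '[[0,13.8e-3,0,5.9e-3,0],[0,13e-3,0,7.1e-3,0],[0,12.2e-3,0,8.2e-3,0],[0,11.2e-3,0,9.2e-3,0],[0,10.2e-3,0,10.2e-3,0],[0,9.2e-3,0,11.1e-3,0],[0,8.2e-3,0,11.8e-3,0],[0,0,0,0,0],[0,0,0,0,0]]'
python3 -c "
from h import *
t=.56; go([.6055-.16*np.cos(t),.2503-.031*.16*(1-np.cos(t)),.05+.16*np.sin(t)],88.2)"
```

```text
t: 49.95
eef_pos: [0.4713, 0.2495, 0.2896]
tool_rot: [-0.001, 0.017, 1.0, -0.0]
contact_force: [-1.5, 0.0, 0.8]
gripper_width: 0.181
grasp_force: 41.7
grasp now [0.4711 0.2494 0.1346] psi 88.05 | yaw -0.15 then mm x,y,z [ 1.2  0.1 -0.4]
```

```bash
python3 -m pendant '[[0,4e-3,0,6.3e-3,0],[0,3.6e-3,0,6.4e-3,0],[0,3.2e-3,0,6.5e-3,0],[0,2.8e-3,0,6.6e-3,0],[0,2.4e-3,0,6.7e-3,0],[0,2e-3,0,6.7e-3,0],[0,1.2e-3,0,4.5e-3,0],[0,1.1e-3,0,4.5e-3,0],[0,1e-3,0,4.5e-3,0],[0,0.9e-3,0,4.6e-3,0],[0,0.7e-3,0,4.6e-3,0]]'
python3 -m pendant '[[0,0.6e-3,0,4e-3,0],[0,0.5e-3,0,4e-3,0],[0,0.3e-3,0,4e-3,0],[0,0,0,0,0],[0,0,0,0,0]]'
python3 -c "
from h import *
t=.05; go([.6055-.16*np.cos(t),.2503-.031*.16*(1-np.cos(t)),.05+.16*np.sin(t)],88.2)"
```

```text
t: 50.87
eef_pos: [0.4483, 0.2502, 0.2274]
tool_rot: [-0.0, 0.017, 1.0, -0.0]
contact_force: [-4.3, -1.3, 2.3]
gripper_width: 0.184
grasp_force: 38.9
t: 51.28
eef_pos: [0.4471, 0.2503, 0.2156]
tool_rot: [-0.0, 0.017, 1.0, -0.0]
contact_force: [-5.4, -0.7, 1.6]
gripper_width: 0.18
grasp_force: 39.0
grasp now [0.4469 0.2503 0.0606] psi 88.03 | yaw -0.17 then mm x,y,z [1.2 0.  2.6]
```

```bash
python3 -m pendant '[[0,0,0,1.5e-3,0],[0,0,0,1.5e-3,0],[0,0,0,1.5e-3,0],[0,0,0,0,0],[0,0,0,0,0]]'|grep -E "pos|contact"; python3 -m pendant '[[0,0,0,1e-3,0],[0,0,0,1e-3,0],[0,0,0,0,0],[0,0,0,0,0]]'|grep -E "pos|contact";python3 -m pendant '[[0,0,0,1e-3,0],[0,0,0,1e-3,0],[0,0,0,0,0],[0,0,0,0,0]]'|grep -E "pos|contact"
```

```text
eef_pos: [0.4469, 0.2503, 0.2114]
contact_force: [-5.8, -1.5, 1.6]
eef_pos: [0.4468, 0.2503, 0.2094]
contact_force: [-5.4, -1.7, 1.2]
eef_pos: [0.4468, 0.2503, 0.2074]
contact_force: [-5.8, -1.4, 1.4]
```

```bash
python3 -m pendant '[[0,0,0,1e-3,0],[0,0,0,1e-3,0],[0,0,0,0,0],[0,0,0,0,0]]'|grep -E "pos|contact";python3 -m pendant '[[0,0,0,1e-3,0],[0,0,0,1e-3,0],[0,0,0,0,0],[0,0,0,0,0]]'|grep -E "pos|contact"
python3 - <<'E'
from h import *
p,d=bot.read_camera("top"); X=cloud("top",d)
hsv=cv2.cvtColor(p,cv2.COLOR_BGR2HSV)
m=cv2.inRange(hsv,(18,100,80),(36,255,255)); m[:,:140]=0; m[:,300:]=0; m[:150]=0;m[260:]=0
Y=X[(m>0)&(X[...,2]>.03)&(X[...,2]<.09)]; L=(Y[:,:2]-O)@RF; f=np.polyfit(L[:,0],Y[:,2],1); print("slope",f,len(Y))
E
```

```text
eef_pos: [0.4468, 0.2503, 0.2054]
contact_force: [-6.2, -1.4, 0.1]
eef_pos: [0.4468, 0.2503, 0.2034]
contact_force: [-6.0, -1.3, 1.9]
slope [-0.0398435   0.05492563] 1073
```

```bash
python3 -m pendant '[[0,0,0,1e-3,0],[0,0,0,1e-3,0],[0,0,0,0,0],[0,0,0,0,0]]'|grep -E "pos|contact";python3 -m pendant '[[0,0,0,1e-3,0],[0,0,0,1e-3,0],[0,0,0,0,0],[0,0,0,0,0]]'|grep -E "pos|contact";python3 -m pendant '[[0,0,0,1e-3,0],[0,0,0,1e-3,0],[0,0,0,0,0],[0,0,0,0,0]]'|grep -E "pos|contact"
python3 - <<'E'
from h import *
p,d=bot.read_camera("top"); X=cloud("top",d)
hsv=cv2.cvtColor(p,cv2.COLOR_BGR2HSV)
m=cv2.inRange(hsv,(18,100,80),(36,255,255)); m[:,:140]=0; m[:,300:]=0; m[:150]=0;m[260:]=0
Y=X[(m>0)&(X[...,2]>.03)&(X[...,2]<.09)]; L=(Y[:,:2]-O)@RF; f=np.polyfit(L[:,0],Y[:,2],1); print("slope",f,len(Y))
E
```

```text
eef_pos: [0.4468, 0.2503, 0.2014]
contact_force: [-6.5, -2.3, 1.9]
eef_pos: [0.4469, 0.2503, 0.1994]
contact_force: [-4.9, -2.2, 1.1]
eef_pos: [0.4469, 0.2503, 0.1974]
contact_force: [-4.9, -2.7, 1.1]
slope [0.00058691 0.052582  ] 1075
```

```bash
python3 -m pendant '[[0,0,0,1e-3,0],[0,0,0,0,0],[0,0,0,0,0]]'|grep -E "pos|contact";python3 -m pendant '[[0,0,0,1e-3,0],[0,0,0,0,0],[0,0,0,0,0]]'|grep -E "pos|contact"
```

```text
eef_pos: [0.447, 0.2502, 0.197]
contact_force: [-8.2, -2.5, 9.3]
eef_pos: [0.4471, 0.2502, 0.1967]
contact_force: [-10.1, -3.6, 19.4]
```

Firm contact: the guard is seated. Release, rise and check.

```bash
python3 -m pendant '[[0,0,0,-1e-3,0],[0,0,0,0,0],[0.05,0,0,0,0],[0.05,0,0,0,0],[0.05,0,0,0,0],[0.05,0,0,0,0],[0.05,0,0,0,0]]'; python3 -m pendant '[[0.05,0,0,-0.02,0],[0.05,0,0,-0.03,0],[0.05,0,0,-0.03,0],[0.05,0,0,-0.03,0],[0.05,0,-0.035,-0.03,0],[0.05,0,-0.035,-0.02,0],[0.05,0,-0.035,0,0],[0.05,0,-0.035,0,0],[0.05,0,-0.035,0,0],[0.05,0,-0.035,0,0],[0.05,0,0,0,0],[0.05,0,0,0,0]]'
python3 -m pendant '[[0.05,0,-0.035,0,0],[0.05,0,-0.035,0,0],[0.05,0,0,0,0],[0.05,0,0,0,0]]'
python3 - <<'E'
from h import *
p,d=bot.read_camera("top"); X=cloud("top",d); s,_=bot.read_camera("side")
hsv=cv2.cvtColor(p,cv2.COLOR_BGR2HSV)
m=cv2.inRange(hsv,(18,100,80),(36,255,255)); m[:,:140]=0; m[:,300:]=0; m[:150]=0;m[260:]=0
Y=X[(m>0)&(X[...,2]>.03)&(X[...,2]<.09)]; L=(Y[:,:2]-O)@RF; f=np.polyfit(L[:,0],Y[:,2],1); print("slope",f,len(Y))
for n in("nut_pot","v_block","table_pin"):
  for r in bot.pinpoint(n,"side")[:1]: print(n,np.round(onplane("side",r["at"],0),3))
cv2.imwrite("pics/end.png",np.vstack([cv2.resize(p[130:250,130:450],(640,240)),cv2.resize(s[100:300,240:440],(340,340)).repeat(1,0) if 0 else cv2.copyMakeBorder(cv2.resize(s[100:300,240:440],(350,350)),0,0,0,290,0)]))
E
```

```text
t: 55.22
eef_pos: [0.4477, 0.2506, 0.1966]
tool_rot: [0.0, 0.017, 1.0, 0.0]
contact_force: [-0.8, 0.5, -0.4]
gripper_width: 0.591
grasp_force: 0.0
t: 56.22
eef_pos: [0.44, 0.042, 0.3538]
tool_rot: [0.0, 0.02, 1.0, 0.0]
contact_force: [-0.4, -0.1, -0.4]
gripper_width: 0.585
grasp_force: 0.0
t: 56.55
eef_pos: [0.4379, -0.0265, 0.3536]
tool_rot: [0.0, 0.018, 1.0, 0.0]
contact_force: [-0.3, 0.5, 0.1]
gripper_width: 0.589
grasp_force: 0.0
slope [0.00067054 0.05241507] 1463
nut_pot [ 0.369 -0.17   0.   ]
v_block [ 0.612 -0.465  0.   ]
table_pin [ 0.677 -0.087  0.   ]
```

View pics/end.png

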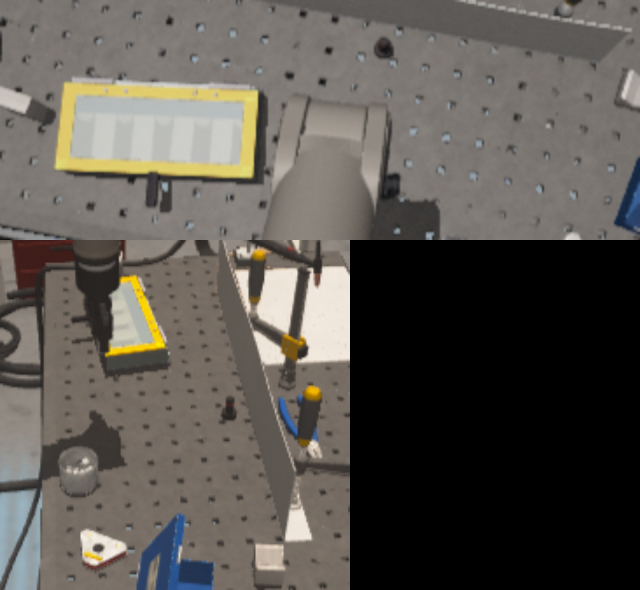

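The guard is closed and level, with four coupons visible through its window. The tin, pin and V-block have not moved and the robot is clear.

```bash
python3 -c "
from station import bot
print(bot.hand_in())"
```

```text
the job is handed in; nothing more can be done
None
```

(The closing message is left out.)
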